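# Swap the odd jars and stack the stack-nest trays

### The arm

A 7-joint arm with a two-finger parallel gripper is mounted at the origin on a cart in front of the work surface, level with it; the furniture and walls round the work are solid. World frame = base frame: x ahead of the robot, y to its left, z up, the work surface at z = 0. Lengths are in m, angles in rad, forces in N, time in s.
With the tool pointing down it reaches from about 0.4 to 0.85 m from the base axis. Payload 10.4 kg.
Tool frame: the origin (TCP) lies between the finger pads; the fingertips stand 11 mm ahead of it and the grasp point (between the pads) lies 8 mm behind it; z points along the fingers, y is the direction in which the jaws open and shut (so a half turn about z gives the same grasp; the last joint's range is limited). The gripper opens to 87 mm and grips with 3 to 60 N. Pads are 19 mm wide; open, the fingers measure 117 mm over their backs; the gripper's body (75 mm by 190 mm) begins 51 mm behind the grasp point.
Start: joints at [1.173, 0.332, -0.065, 1.46, 0.022, 1.35, -0.088], TCP at [0.229, -0.582, 0.198] pointing down, gripper open.
Joint ranges: [-2.6, 2.6], [-0.5, 2.12], [-1.47, 1.34], [0.16, 2.42], [-1.27, 4.41], [0.06, 2.06], [-2.6, 2.6]. Speed limits (rad/s): [2.22, 2.22, 2.79, 2.79, 3.14, 3.14, 3.14].

### API

Orientations are given as a unit quaternion [x, y, z, w].
In Python, from bench import r, eyes gives the robot as it stands.
- The arm moves only by the shell command python3 -m inch 'ROWS' [FORCE]. ROWS is a JSON object of lists of equal length, an entry for each row: "translation": the shift along the world's x, y, z scaled (see below), a list of three; "rot": the turn, a rotation vector about the world's x, y, z scaled (see below), a list of three; "jaw": the finger opening in mm, from 0 to 87. In form: {"translation": [[tx, ty, tz], ...], "rot": [[ax, ay, az], ...], "jaw": [jaw, ...]}. A call has 1 to 20 rows; each row is the pose to reach, as a shift and turn from the pose measured when the call began; what a row does not reach only later rows make up. The controller multiplies each number of a shift by 100 mm and each number of a turn by 60 degrees. A row lasts 1/10 s, in which the tool goes at most 50 mm and 8.59 degrees, less where a joint would pass 70% of its speed; a pose out of reach is approached as far as the arm can. A call with a number of a shift or a turn outside -1 to 1 is refused whole. A call with a gripper value outside its range is refused whole. The fingers move at their own pace and stop on an object; FORCE is the grip in N (left out, the last holds). Time passes only in rows, so rows that repeat a pose let the fingers close. It gives the time, the measured TCP pose, the force and the opening at its end, in the units of the state.
- r.read_state(): the state, without advancing time (a new reading comes with each control period).
- eyes.camera(name): name is "side" or "top" or "wrist"; returns the picture (480x640x3 uint8, blue, green, red); there is no depth.
- eyes.calibration(name): a dict with "fx", "fy", "cx", "cy" (pixels), "R" (3x3) and "t" (3): a world point X has camera coordinates R X + t; the wrist camera has in their place "hand_eye" (4x4, takes a point from camera to tool coordinates, whose origin is the TCP and whose axes are the flange's). Camera axes: x right, y down, z forward; pixel columns grow to the right and rows downward; lengths in m; the calibration is good to about 2 mm. A picture is of the moment at which its call begins: read the wrist's pose just before it. calibration takes no time and is no camera call.
- r.close_job(): hands the job in, once; it reports no verdict.
The state is a dict: "time": time; "joint_positions": joint angles; "joint_vel": joint speeds; "joint_torque": joint torques, N m; "ee_pos": TCP position; "eef_rot": TCP orientation; "ft_force": force on the tool from outside, world axes, zero at the start; "torque": the same for the moment, N m; "width": finger opening in m.
Only numpy, scipy, OpenCV 4.12 (cv2) and the standard library are available. Lean on these libraries where they do the work, as an engineer would, in place of code of your own. Each camera call takes 0.05 s, during which the arm holds its last target. There are 200 camera calls.

### The job

Each of the two stack-nest trays holds one short and one tall jar: swap two jars, setting one down on the bench meanwhile, so that both short jars are in one tray and both tall jars in the other, one upright in each compartment. Then have the tray of tall jars stacked on the tray of short jars, which stays standing on the bench, turned end for end so that it stands on the lower tray's rim and does not sink in, and seated level all round. Either tray may be the lower one; do not tip any jar over, and leave the tapes, marker and scoop where they are.

Things in the scene. Friction and masses are not known exactly. Their poses are not given: they have to be found in the camera images.
- tray_a: grey stack-nest tray, 166 x 234 mm over the lip, rim 94 mm high. Origin: centre of underside; x across, y along, z up. Two compartments centred at y = +-60 mm, 88 (y) x 116 (x) mm at the floor, 3 mm thick. The ridge between them ends in a grip bar: 12 mm in y, 96 mm in x, z 80 to 104 mm; pinch it to carry. A card tab at the +y end only, 18 mm wide, to y = 135 mm, points to robot's left (0.22 rad) at start; 0.26 kg
- tray_b: same tray as tray_a, same axes and start facing. Feet of the hollow pilasters on the long walls (y = -83, +50 mm, z = 8 mm): turned end for end (tabs at opposite ends) and centred, an upper tray's feet land on the lower lip; it stands 86 mm higher, its base 8 mm inside the rim with 3.5 mm play all round. Tabs at the same end: it sinks in onto the jars. Each tray may lie on either side
- short_jar_1: short squat sample jar, green screw cap, 50 mm diameter, 77 mm high, 0.09 kg (cap 46 mm wide, from 59 mm up); origin: centre of underside, z up. Starts in either compartment of tray_a, a tall jar in the other. Fits under a stacked tray
- short_jar_2: short squat sample jar, yellow screw cap, 50 mm diameter, 77 mm high, 0.09 kg (cap 46 mm wide, from 59 mm up); origin: centre of underside, z up. Starts in either compartment of tray_b, a tall jar in the other. Fits under a stacked tray
- tall_jar_1: tall slim spice jar, black lid, 41 mm diameter, 105 mm high, 0.11 kg; origin: centre of underside, z up. Starts in the other compartment of tray_a. Stands up past the level where the next tray would sit
- tall_jar_2: tall slim spice jar, yellow lid, 42 mm diameter, 96 mm high, 0.11 kg; origin: centre of underside, z up. Starts in the other compartment of tray_b. Stands up past the level where the next tray would sit
- narrow_tape: narrow roll of tape lying flat, 98 mm diameter, 25 mm high, behind the trays; origin at the centre of its underside. Not part of the job; stays where it is.
- wide_tape: wide roll of tape lying flat, 94 mm diameter, 48 mm high, behind the trays; origin at the centre of its underside. Not part of the job; stays where it is.
- marker: blue felt marker lying on the bench in front of the trays, 18 x 127 x 18 mm, long along its y; origin at the centre of its underside. Not part of the job; stays where it is.
- scoop: steel scoop lying on the bench in front of the trays, 200 x 60 x 34 mm, long along its x; origin at the centre of its underside. Not part of the job; stays where it is. A strip of bench at least 90 mm wide between the two trays (about y = 0, x from 0.43 to 0.65 m) is always free at the start
Mind the look-alikes: they are no part of the job. What is shaped like the short_jar_2 but white is not meant. What is shaped like the tall_jar_2 but pink or white is not meant.

How it is judged:
At the end, for the whole second after the job is handed in: Lower tray flat on the bench, a short jar in each compartment; upper tray on its rim, a tall jar in each, tabs at opposite ends, centred within 8 mm, level within 0.03 rad, 83 to 89 mm higher; jars upright on the floors (0.08 rad); all at rest (((height (world z) of tray_a below 0.005 m and angle between each of tray_a, tray_b's own z axis and vertical below 0.03 rad and horizontal distance between tray_b and tray_a below 0.008 m and z of tray_b in the frame of tray_a between 0.083 and 0.089 m and ((x of short_jar_1 in the frame of tray_a between -0.045 and 0.045 m and y of short_jar_1 in the frame of tray_a between 0.028 and 0.095 m and z of short_jar_1 in the frame of tray_a between -0.002 and 0.008 m and angle between each of short_jar_1, short_jar_2's own z axis and vertical below 0.08 rad and x of short_jar_2 in the frame of tray_a between -0.045 and 0.045 m and y of short_jar_2 in the frame of tray_a between -0.095 and -0.028 m and z of short_jar_2 in the frame of tray_a between -0.002 and 0.008 m) or (x of short_jar_1 in the frame of tray_a between -0.045 and 0.045 m and y of short_jar_1 in the frame of tray_a between -0.095 and -0.028 m and z of short_jar_1 in the frame of tray_a between -0.002 and 0.008 m and angle between each of short_jar_1, short_jar_2's own z axis and vertical below 0.08 rad and x of short_jar_2 in the frame of tray_a between -0.045 and 0.045 m and y of short_jar_2 in the frame of tray_a between 0.028 and 0.095 m and z of short_jar_2 in the frame of tray_a between -0.002 and 0.008 m)) and ((x of tall_jar_1 in the frame of tray_b between -0.045 and 0.045 m and y of tall_jar_1 in the frame of tray_b between 0.028 and 0.095 m and z of tall_jar_1 in the frame of tray_b between -0.002 and 0.008 m and angle between each of tall_jar_1, tall_jar_2's own z axis and vertical below 0.08 rad and x of tall_jar_2 in the frame of tray_b between -0.045 and 0.045 m and y of tall_jar_2 in the frame of tray_b between -0.095 and -0.028 m and z of tall_jar_2 in the frame of tray_b between -0.002 and 0.008 m) or (x of tall_jar_1 in the frame of tray_b between -0.045 and 0.045 m and y of tall_jar_1 in the frame of tray_b between -0.095 and -0.028 m and z of tall_jar_1 in the frame of tray_b between -0.002 and 0.008 m and angle between each of tall_jar_1, tall_jar_2's own z axis and vertical below 0.08 rad and x of tall_jar_2 in the frame of tray_b between -0.045 and 0.045 m and y of tall_jar_2 in the frame of tray_b between 0.028 and 0.095 m and z of tall_jar_2 in the frame of tray_b between -0.002 and 0.008 m))) or (height (world z) of tray_b below 0.005 m and angle between each of tray_b, tray_a's own z axis and vertical below 0.03 rad and horizontal distance between tray_a and tray_b below 0.008 m and z of tray_a in the frame of tray_b between 0.083 and 0.089 m and ((x of short_jar_1 in the frame of tray_b between -0.045 and 0.045 m and y of short_jar_1 in the frame of tray_b between 0.028 and 0.095 m and z of short_jar_1 in the frame of tray_b between -0.002 and 0.008 m and angle between each of short_jar_1, short_jar_2's own z axis and vertical below 0.08 rad and x of short_jar_2 in the frame of tray_b between -0.045 and 0.045 m and y of short_jar_2 in the frame of tray_b between -0.095 and -0.028 m and z of short_jar_2 in the frame of tray_b between -0.002 and 0.008 m) or (x of short_jar_1 in the frame of tray_b between -0.045 and 0.045 m and y of short_jar_1 in the frame of tray_b between -0.095 and -0.028 m and z of short_jar_1 in the frame of tray_b between -0.002 and 0.008 m and angle between each of short_jar_1, short_jar_2's own z axis and vertical below 0.08 rad and x of short_jar_2 in the frame of tray_b between -0.045 and 0.045 m and y of short_jar_2 in the frame of tray_b between 0.028 and 0.095 m and z of short_jar_2 in the frame of tray_b between -0.002 and 0.008 m)) and ((x of tall_jar_1 in the frame of tray_a between -0.045 and 0.045 m and y of tall_jar_1 in the frame of tray_a between 0.028 and 0.095 m and z of tall_jar_1 in the frame of tray_a between -0.002 and 0.008 m and angle between each of tall_jar_1, tall_jar_2's own z axis and vertical below 0.08 rad and x of tall_jar_2 in the frame of tray_a between -0.045 and 0.045 m and y of tall_jar_2 in the frame of tray_a between -0.095 and -0.028 m and z of tall_jar_2 in the frame of tray_a between -0.002 and 0.008 m) or (x of tall_jar_1 in the frame of tray_a between -0.045 and 0.045 m and y of tall_jar_1 in the frame of tray_a between -0.095 and -0.028 m and z of tall_jar_1 in the frame of tray_a between -0.002 and 0.008 m and angle between each of tall_jar_1, tall_jar_2's own z axis and vertical below 0.08 rad and x of tall_jar_2 in the frame of tray_a between -0.045 and 0.045 m and y of tall_jar_2 in the frame of tray_a between 0.028 and 0.095 m and z of tall_jar_2 in the frame of tray_a between -0.002 and 0.008 m)))) and linear speed of each of tray_a, tray_b, short_jar_1, short_jar_2, tall_jar_1, tall_jar_2 below 0.02 m/s); the robot touches nothing.
It fails at once if a jar is tipped over (more than 0.6 rad) (angle between any of short_jar_1, short_jar_2, tall_jar_1, tall_jar_2's own z axis and vertical above 0.6 rad).
It fails at once if a bystander (tape, marker, scoop) is moved more than 30 mm (distance of any of narrow_tape, wide_tape, marker, scoop from where it was at the start of the episode above 0.03 m).
It also fails if it takes over 128 s, if anything falls off the work surface, if the arm or the gripper's body presses on something with over 40 N, if the wrist force passes 120 N, or if a joint passes its speed limit or range.

## Working session

There is one attempt and no reset: what is moved stays moved. The work goes in short steps, Python scripts to look and compute and a shell command to move; the robot and the scene stay as the last step left them, time stands still between calls to the robot, and variables do not carry over. Pictures are saved under pics/ and viewed, about 12 in all and at most 16, crops included, and the job is handed in when it is done.

```bash
mkdir -p pics; ls; python3 - <<'E'
from bench import r, eyes
import cv2
s=r.read_state(); print({k:s[k] for k in('time','ee_pos','eef_rot','width','ft_force')})
for n in('top','side'):
    cv2.imwrite(f'pics/{n}0.png',eyes.camera(n)); print(eyes.calibration(n))
print(eyes.calibration('wrist'))
E
```

```text
pics
{'time': 0.0, 'ee_pos': array([ 0.22864441, -0.58122175,  0.19764327]), 'eef_rot': array([ 9.82488688e-01,  1.86320851e-01, -1.72560751e-04, -6.99245855e-04]), 'width': 0.08721208607516737, 'ft_force': array([-0.17904406, -0.47129293, -0.50737731])}
{'fx': 528.3413653977681, 'fy': 528.3413653977681, 'cx': 319.4815487943696, 'cy': 238.59238272069788, 'R': array([[ 0.01827972, -0.99981352,  0.00622775],
       [-0.99860458, -0.01856557, -0.049439  ],
       [ 0.0495454 , -0.00531533, -0.99875773]]), 't': array([-0.06657224,  0.55018328,  1.31460823])}
{'fx': 550.4431880697969, 'fy': 550.4431880697969, 'cx': 319.99520623805944, 'cy': 236.45663740529181, 'R': array([[-0.82236881, -0.56895406,  0.00089912],
       [-0.35310136,  0.5091339 , -0.78492172],
       [ 0.44612663, -0.64581262, -0.61959429]]), 't': array([0.41858823, 0.28250562, 0.94181765])}
{'fx': 355.60195093771193, 'fy': 355.60195093771193, 'cx': 325.79877426386827, 'cy': 236.02107647224477, 'hand_eye': array([[-3.30033422e-04, -9.66543117e-01, -2.56503986e-01,
         7.11509423e-02],
       [ 9.99999628e-01, -1.14443365e-04, -8.55420829e-04,
        -6.29101234e-04],
       [ 7.97445935e-04, -2.56504173e-01,  9.66542794e-01,
        -1.86825268e-01],
       [ 0.00000000e+00,  0.00000000e+00,  0.00000000e+00,
         1.00000000e+00]])}
```

View pics/top0.png

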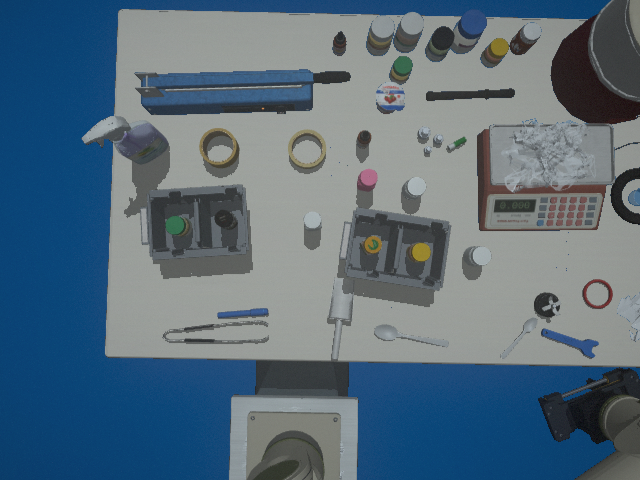

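View pics/side0.png

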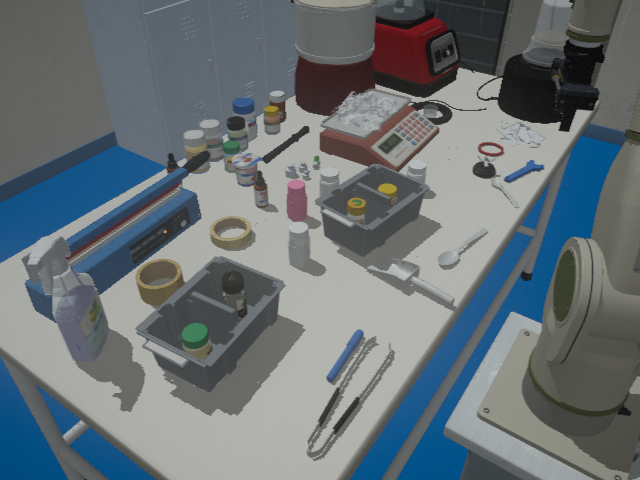

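```bash
cat > h.py <<'E'
import numpy as np, cv2
from bench import r, eyes
from scipy.spatial.transform import Rotation as Ro
def cam(n,s=None):
    c=eyes.calibration(n)
    if n=='wrist':
        T=np.eye(4);T[:3,:3]=Ro.from_quat(s['eef_rot']).as_matrix();T[:3,3]=s['ee_pos']
        W=np.linalg.inv(T@np.array(c['hand_eye']));c['R']=W[:3,:3];c['t']=W[:3,3]
    return c
def px(c,X):
    p=c['R']@np.asarray(X,float)+c['t'];return np.round([c['fx']*p[0]/p[2]+c['cx'],c['fy']*p[1]/p[2]+c['cy']],1)
def pt(c,uv,z):
    R,t=c['R'],c['t'];d=R.T@np.array([(uv[0]-c['cx'])/c['fx'],(uv[1]-c['cy'])/c['fy'],1]);o=-R.T@t
    return np.round(o+d*(z-o[2])/d[2],4)
def st():
    s=r.read_state();Z=Ro.from_quat(s['eef_rot']).as_matrix()
    print('t%.2f'%s['time'],np.round(s['ee_pos'],4),'yaw(x) %.3f'%np.arctan2(Z[1,0],Z[0,0]),'z',np.round(Z[:,2],3),'F',np.round(s['ft_force'],1),'w%.4f'%s['width'])
    return s
E
python3 - <<'E'
from h import *
t=cv2.imread('pics/top0.png');s=cv2.imread('pics/side0.png')
R=lambda i:cv2.resize(i,(400,300),interpolation=cv2.INTER_CUBIC)
cv2.imwrite('pics/c1.png',np.vstack([np.hstack([R(t[174:270,136:264]),R(t[198:294,332:460])]),np.hstack([R(s[255:387,135:311]),R(s[160:256,310:438])])]))
c=cam('top')
print(px(c,[.43,0,0]),px(c,[.65,0,0]),px(c,[.43,.045,0]),px(c,[.43,-.045,0]))
for u,z in [((176,225),.077),((224,219),.105),((373,244),.096),((420,252),.077),((373,244),.08),((420,252),.099),((312,220),.096)]:print(u,pt(c,u,z))
E
```

```text
[296.3 286.4] [298.  199.8] [278.5 286. ] [314.1 286.7]
(176, 225) [0.5744 0.2879 0.077 ]
(224, 219) [0.5886 0.1686 0.105 ]
(373, 244) [ 0.5368 -0.1824  0.096 ]
(420, 252) [ 0.5205 -0.2973  0.077 ]
(373, 244) [ 0.5375 -0.1841  0.08  ]
(420, 252) [ 0.5199 -0.293   0.099 ]
(312, 220) [ 0.5909 -0.0375  0.096 ]
```

View pics/c1.png

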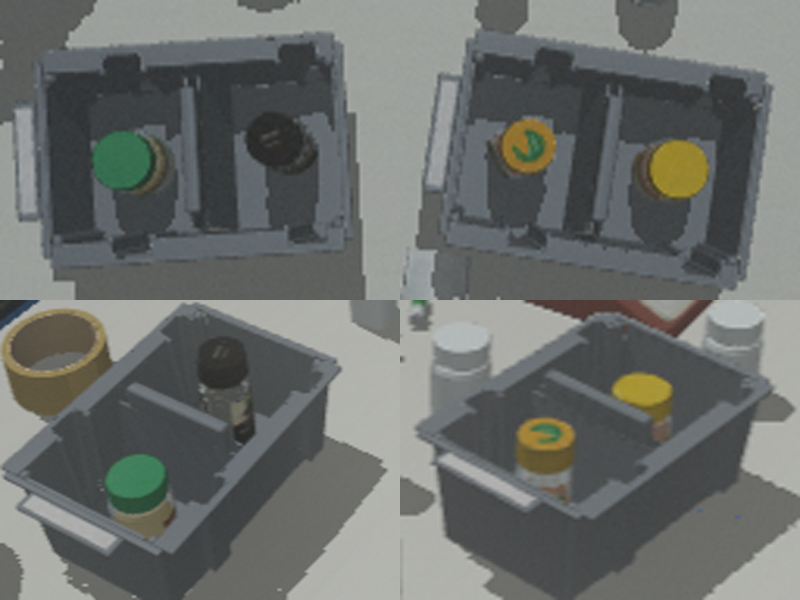

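Candidates: yellow/orange at (373,244) in the top view has a narrow lid with a logo, so it is tall_jar_2. The (420,252) cap is wider and plain yellow, so it is short_jar_2. White (312,220), (415,187), (480,257) and pink (368,180) are decoys. Green (176,225) and black (224,219) are in tray_a. The tabs are at the left end of both trays.

The plan is to swap black with plain yellow, so tray_a holds the shorts and stays as the lower tray, then carry tray_b. First I'll hover over tray_b and measure with the wrist camera.

```bash

python3 -m inch '{"translation":[[0.2,0.25,0.15],[0.45,0.5,0.3],[0.7,0.85,0.4]],"rot":[[0,0,0.08],[0,0,0.17],[0,0,0.26]],"jaw":[75,75,75]}'
python3 -m inch '{"translation":[[0.25,0.3,0.15],[0.5,0.6,0.3],[0.7,0.85,0.4]],"rot":[[0,0,0.08],[0,0,0.17],[0,0,0.26]],"jaw":[75,75,75]}'
python3 -m inch '{"translation":[[0.25,0.3,0.15],[0.5,0.6,0.3],[0.7,0.85,0.4]],"rot":[[0,0,0.08],[0,0,0.17],[0,0,0.26]],"jaw":[75,75,75]}'
python3 -m inch '{"translation":[[0.25,0.3,0.15],[0.5,0.6,0.3],[0.7,0.85,0.4],[0.7,0.85,0.4],[0.7,0.85,0.4]],"rot":[[0,0,0.08],[0,0,0.17],[0,0,0.26],[0,0,0.26],[0,0,0.26]],"jaw":[75,75,75,75,75]}'
python3 - <<'E'
from h import *
s=st();print(s['joint_positions']);cv2.imwrite('pics/w1.png',eyes.camera('wrist'));np.save('w1.npy',np.r_[s['ee_pos'],s['eef_rot']])
E
```

```text
time: 0.4
ee_pos: [0.2989, -0.4961, 0.238]
eef_rot: [0.948, 0.319, -0.0, -0.001]
ft_force: [0.5, -0.5, 1.3]
width: 0.0765
time: 0.7
ee_pos: [0.3704, -0.4091, 0.279]
eef_rot: [0.895, 0.447, -0.0, -0.0]
ft_force: [0.4, -0.4, -0.6]
width: 0.0752
time: 1.0
ee_pos: [0.4419, -0.3219, 0.3199]
eef_rot: [0.824, 0.567, 0.0, 0.0]
ft_force: [0.8, -0.3, 0.1]
width: 0.075
time: 1.5
ee_pos: [0.5119, -0.2367, 0.3595]
eef_rot: [0.739, 0.673, -0.0, -0.0]
ft_force: [-0.4, -0.2, -0.5]
width: 0.0748
t1.50 [ 0.5119 -0.2367  0.3595] yaw(x) 1.477 z [-0.  0. -1.] F [-0.4 -0.2 -0.5] w0.0748
[ 0.73450041  0.19675224 -0.46076981  1.31343209  0.0873439   1.65165655
  0.19490722]
```

View pics/w1.png

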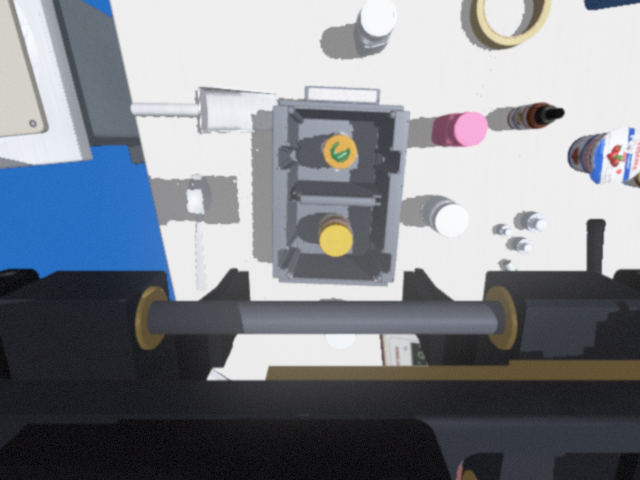

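The wrist view shows tray_b with lip corners near (275,101), (407,107), (393,284) and (272,280), the tall orange lid at (340,151), the plain yellow cap at (336,238), and the bar across v≈199.

```bash
python3 - <<'E'
from h import *
a=np.load('w1.npy');c=cam('wrist',dict(ee_pos=a[:3],eef_rot=a[3:]))
im=cv2.imread('pics/w1.png')
P=[pt(c,u,.094) for u in[(275,101),(407,107),(393,284),(272,280)]];P=np.array(P);print(P,P.mean(0))
print([np.linalg.norm(P[i]-P[(i+1)%4]) for i in range(4)])
print('tall',pt(c,(340,151),.099),'short',pt(c,(336,238),.080),'bar',pt(c,(297,199),.104),pt(c,(379,199),.104))
cv2.imwrite('pics/c2.png',cv2.resize(im[80:290,260:420],None,fx=2.8,fy=2.8,interpolation=cv2.INTER_CUBIC))
E
```

```text
[[ 0.4632 -0.1133  0.094 ]
 [ 0.6201 -0.1349  0.094 ]
 [ 0.593  -0.3613  0.094 ]
 [ 0.4293 -0.34    0.094 ]] [ 0.5264   -0.237375  0.094   ]
[np.float64(0.15837982826105096), np.float64(0.228016161707893), np.float64(0.16507992003874966), np.float64(0.22922063606926843)]
tall [ 0.5355 -0.1784  0.099 ] short [ 0.5212 -0.293   0.08  ] bar [ 0.4769 -0.2315  0.104 ] [ 0.5791 -0.2411  0.104 ]
```

View pics/c2.png

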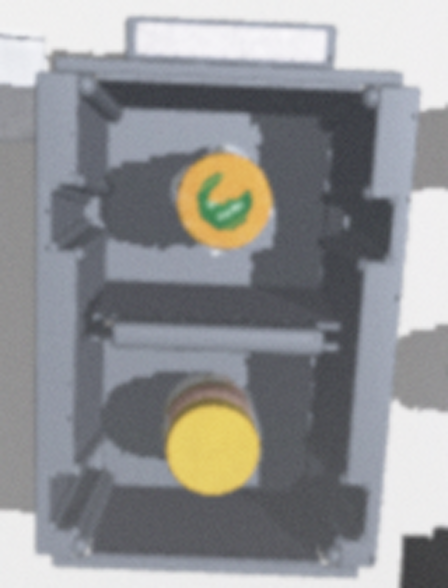

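```bash
cat >> h.py <<'E'
from scipy.optimize import least_squares
def fit(c,left,right,top,bot,bar):
    """pixels on lip edges: left/right |x|=83, top y=+117, bot y=-117 ; bar centre pixels"""
    f=lambda us,z=.094:np.array([pt(c,u,z)[:2] for u in us])
    L,Rr,T,B,C=f(left),f(right),f(top),f(bot),f(bar,.104)
    def res(p):
        def loc(q):
            d=q-p[:2];cs,sn=np.cos(p[2]),np.sin(p[2]);return np.c_[d[:,0]*cs+d[:,1]*sn,-d[:,0]*sn+d[:,1]*cs]
        return 1e3*np.r_[loc(L)[:,0]+.083,loc(Rr)[:,0]-.083,loc(T)[:,1]-.117,loc(B)[:,1]+.117,loc(C)[:,1]]
    o=least_squares(res,[.55,0,0]);print('tray',np.round(o.x,4),'res mm',np.round(o.fun,1));return o.x
E
python3 - <<'E'
from h import *
a=np.load('w1.npy');c=cam('wrist',dict(ee_pos=a[:3],eef_rot=a[3:]))
p=fit(c,[(273.2,106.8),(273.2,277.5)],[(409.3,111.4),(393.2,281.8)],[(279.6,102),(402.9,106.8)],[(278.6,284.3),(387.9,285.4)],[(300,199.6),(376,201.4)])
R=np.array([[np.cos(p[2]),-np.sin(p[2])],[np.sin(p[2]),np.cos(p[2])]])
for y in(.06,-.06):print('comp',y,p[:2]+R@[0,y])
print('tall',pt(c,(340.4,151.8),.099),'short',pt(c,(336.1,240.4),.080))
E
```

```text
tray [ 0.5269 -0.2392 -0.1274] res mm [ 1.7  0.7 -0.5 -1.9 -1.1 -1.6 -1.4  2.   0.6  1.6]
comp 0.06 [ 0.5344781  -0.17966724]
comp -0.06 [ 0.51922948 -0.29869447]
tall [ 0.5359 -0.1794  0.099 ] short [ 0.521  -0.2964  0.08  ]
```

```bash

python3 -m inch '{"translation":[[0.03,-0.2,-0.3],[0.06,-0.4,-0.7],[0.09,-0.59,-1]],"rot":[[0,0,-0.01],[0,0,-0.02],[0,0,-0.032]],"jaw":[75,75,75]}' 15 | tail -0
python3 -m inch '{"translation":[[0,0,-0.4],[0,0,-0.75],[0,0,-1],[0,0,-1]],"rot":[[0,0,0],[0,0,0],[0,0,0],[0,0,0]],"jaw":[75,75,75,75]}'
python3 - <<'E'
from h import *
s=st();cv2.imwrite('pics/w2.png',eyes.camera('wrist'));c=cam('wrist',s);print(px(c,[.521,-.2964,.08]),px(c,[.5359,-.1794,.099]))
E
```

```text
time: 2.25
ee_pos: [0.5148, -0.2997, 0.1524]
eef_rot: [0.754, 0.657, -0.003, -0.004]
ft_force: [-1.3, 0.6, 0.4]
width: 0.075
t2.25 [ 0.5148 -0.2997  0.1524] yaw(x) 1.434 z [-0.01   0.003 -1.   ] F [-1.3  0.6  0.4] w0.0750
[333.4 234. ] [332.9  56.5]Exception ignored on flushing sys.stdout:
BrokenPipeError: [Errno 32] Broken pipe
```

View pics/w2.png

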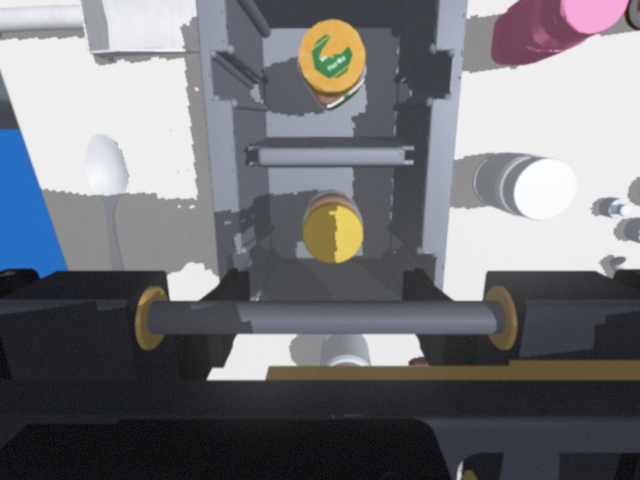

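The short jar's cap is seen at (333,233) against a predicted (333.4,234), which confirms it; orange sits at (333,55) as predicted. Next I correct the tilt and x offset, then descend.

```bash
python3 -c "
from h import *
st()"
python3 -m inch '{"translation":[[0.06,0.03,-0.1],[0.06,0.03,-0.1],[0.06,0.03,-0.1]],"rot":[[0,0,0],[0,0,0],[0,0,0]],"jaw":[75,75,75]}'
python3 -c "
from h import *
s=st();z=Ro.from_quat(s['eef_rot']).as_matrix()[:,2];print('level rot units',np.cross(z,[0,0,-1])/1.0472)"
```

```text
t2.30 [ 0.5164 -0.3     0.1552] yaw(x) 1.435 z [-0.007  0.001 -1.   ] F [-0.7 -1.4  0.6] w0.0751
time: 2.6
ee_pos: [0.5229, -0.2971, 0.1459]
eef_rot: [0.753, 0.657, -0.002, -0.002]
ft_force: [0.6, -0.2, 0.3]
width: 0.0754
t2.60 [ 0.5229 -0.2971  0.1459] yaw(x) 1.435 z [-0.006  0.001 -1.   ] F [ 0.6 -0.2  0.3] w0.0754
level rot units [-0.00080429 -0.00543794 -0.        ]
```

```bash

python3 -m inch '{"translation":[[-0.02,0,-0.25],[-0.02,0,-0.5],[-0.02,0,-0.75],[-0.02,0.01,-0.89],[-0.02,0.01,-0.89],[-0.02,0.01,-0.89],[-0.02,0.01,-0.89],[-0.02,0.01,-0.89],[-0.02,0.01,-0.89],[-0.02,0.01,-0.89],[-0.02,0.01,-0.89]],"rot":[[-0.001,-0.005,0.007],[-0.001,-0.005,0.007],[-0.001,-0.005,0.007],[-0.001,-0.005,0.007],[-0.001,-0.005,0.007],[-0.001,-0.005,0.007],[-0.001,-0.005,0.007],[-0.001,-0.005,0.007],[-0.001,-0.005,0.007],[-0.001,-0.005,0.007],[-0.001,-0.005,0.007]],"jaw":[75,75,75,75,75,40,40,40,40,40,40]}' 15
python3 -c "
from h import *
st()"
```

```text
time: 3.7
ee_pos: [0.5209, -0.2961, 0.057]
eef_rot: [0.751, 0.66, -0.0, 0.0]
ft_force: [-0.5, -0.6, -0.9]
width: 0.0418
t3.70 [ 0.5209 -0.2961  0.057 ] yaw(x) 1.442 z [-0. -0. -1.] F [-0.5 -0.6 -0.9] w0.0418
```

```bash

python3 -m inch '{"translation":[[0,0,0],[0,0,0],[0,0,0]],"rot":[[0,0,0],[0,0,0],[0,0,0]],"jaw":[30,30,30]}' 15
python3 - <<'E'
from h import *
st()
def tri(obs):
    f=lambda X:np.concatenate([(c['R']@X+c['t'])[:2]/(c['R']@X+c['t'])[2]*c['fx']+[c['cx'],c['cy']]-u for c,u in obs])
    o=least_squares(f,[.52,-.25,.09]);print(np.round(o.x,4),np.round(o.fun,1))
a=np.load('w1.npy');w1=cam('wrist',dict(ee_pos=a[:3],eef_rot=a[3:]))
t=cam('top');s=cam('side')
tri([(t,(372.8,244.4)),(w1,(340.4,151.8)),(s,(310+548/3.125-400/3.125,160+132/3.125))])
tri([(t,(420.6,252.4)),(w1,(336.1,240.4)),(s,(310+642/3.125-400/3.125,160+88/3.125))])
E
```

```text
time: 4.0
ee_pos: [0.5209, -0.2961, 0.057]
eef_rot: [0.751, 0.66, -0.0, 0.0]
ft_force: [0.2, -0.0, -0.0]
width: 0.031
t4.00 [ 0.5209 -0.2961  0.057 ] yaw(x) 1.442 z [-0. -0. -1.] F [ 0.2 -0.  -0. ] w0.0310
[ 0.5352 -0.1801  0.1005] [-0.6  0.2 -0.4  0.7 -1.3 -0.1]
[ 0.5203 -0.2971  0.0799] [-0.5 -0.4 -0.4  0.5 -0.6  0.1]
```

```bash
python3 - <<'E'
from h import *
s=st();a=eyes.camera('wrist');b=eyes.camera('side');c=cam('side');u=px(c,[.52,-.296,.1]);print(u)
u=u.astype(int)
cv2.imwrite('pics/m3.png',np.hstack([cv2.resize(a,(400,300)),cv2.resize(b[u[1]-90:u[1]+60,u[0]-100:u[0]+100],(400,300),interpolation=cv2.INTER_CUBIC)]))
E
```

```text
t4.00 [ 0.5209 -0.2961  0.057 ] yaw(x) 1.442 z [-0. -0. -1.] F [ 0.2 -0.  -0. ] w0.0310
[387.4 181.4]
```

View pics/m3.png

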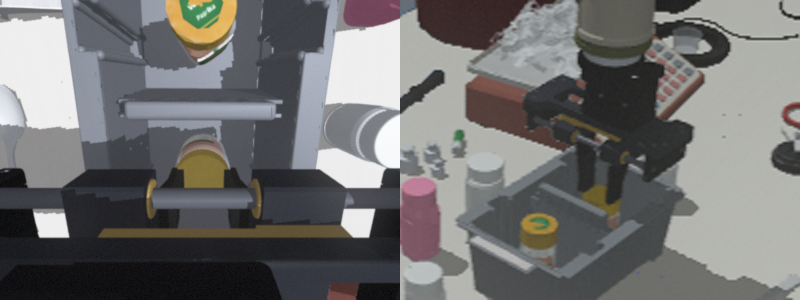

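The fingers look to be on the jar although the width reads 31 mm. I'll lift a little and look.

```bash

python3 -m inch '{"translation":[[0,0,0],[0,0,0],[0,0,0.15],[0,0,0.3],[0,0,0.5],[0,0,0.5],[0,0,0.5]],"rot":[[0,0,0],[0,0,0],[0,0,0],[0,0,0],[0,0,0],[0,0,0],[0,0,0]],"jaw":[30,30,30,30,30,30,30]}' 15
python3 - <<'E'
from h import *
s=st();a=eyes.camera('wrist');b=eyes.camera('side');c=cam('side')
cv2.imwrite('pics/m4.png',np.hstack([a[160:400,160:480],cv2.resize(b[91:241,287:487],(320,240),interpolation=cv2.INTER_CUBIC)]))
E
```

```text
time: 4.8
ee_pos: [0.5214, -0.2964, 0.1082]
eef_rot: [0.751, 0.66, 0.0, 0.001]
ft_force: [0.3, -0.1, 0.4]
width: 0.0301
t4.80 [ 0.5214 -0.2964  0.1082] yaw(x) 1.442 z [ 0.001 -0.001 -1.   ] F [ 0.3 -0.1  0.4] w0.0301
```

View pics/m4.png

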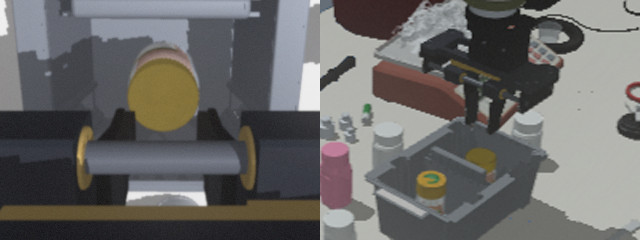

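```bash
python3 - <<'E'
from h import *
s=st();c=cam('wrist',s);print(pt(c,(324,254),.08),'tcp px',px(c,s['ee_pos']),'tip',px(c,s['ee_pos']-[0,0,.011]))
t=cam('side');print('side pred',px(t,[.521,-.2964,.08]),'meas',287+(482-320)/1.6,91+157/1.6, 'tcp',px(t,s['ee_pos']),'tips meas',287+(485-320)/1.6,91+128/1.6)
print(eyes.calibration('wrist')['hand_eye'])
E
```

```text
t4.90 [ 0.5206 -0.296   0.1068] yaw(x) 1.442 z [-0.001 -0.    -1.   ] F [-0.3  0.   0.3] w0.0302
[ 0.5204 -0.2931  0.08  ] tcp px [324.7 273.5] tip [324.8 266.8]
side pred [386.4 188.3] meas 388.25 189.125 tcp [387.4 178.9] tips meas 390.125 171.0
[[-3.31100743e-04 -9.66594688e-01 -2.56309577e-01  7.12040479e-02]
 [ 9.99999841e-01 -4.36911902e-04  3.55882267e-04  5.39094289e-04]
 [-4.55978613e-04 -2.56309419e-01  9.66594679e-01 -1.86826611e-01]
 [ 0.00000000e+00  0.00000000e+00  0.00000000e+00  1.00000000e+00]]
```

```bash
python3 - <<'E'
from h import *
s=st();a=eyes.camera('wrist');b=eyes.camera('side')
Z=Ro.from_quat(s['eef_rot']).as_matrix()
def draw(im,c,col=None):
    for off,k in(((0,0,0),(0,0,255)),((0,.0155,.011),(0,255,0)),((0,-.0155,.011),(255,0,255)),((0,.0155,-.043),(255,255,0))):
        u=px(c,s['ee_pos']+Z@np.array(off));cv2.circle(im,tuple(int(v) for v in u),2,k,-1)
draw(a,cam('wrist',s));draw(b,cam('side'))
cv2.imwrite('pics/m5.png',np.hstack([cv2.resize(a[160:370,220:430],(400,400)),cv2.resize(b[121:221,337:437],(400,400),interpolation=cv2.INTER_CUBIC)]))
E
```

```text
t4.90 [ 0.5206 -0.296   0.1068] yaw(x) 1.442 z [-0.001 -0.    -1.   ] F [-0.3  0.   0.3] w0.0302
```

View pics/m5.png

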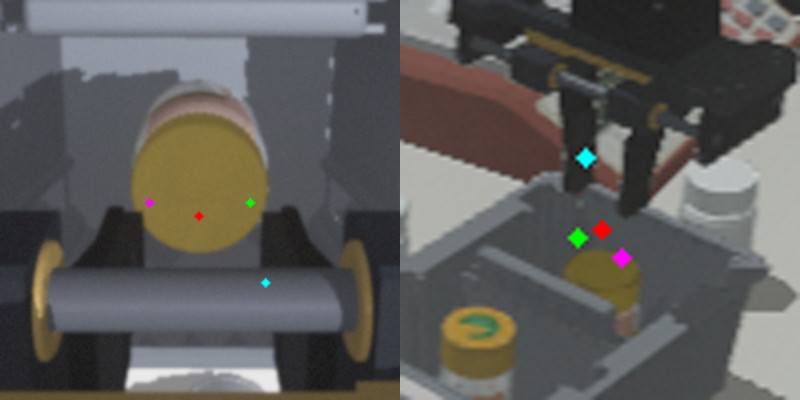

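The views agree that the jar stayed put. The fingers closed above its cap because the real fingertips are about 31 mm nearer the wrist than stated. In the wrist view (293,269)–(357,269) and in the side view they sit about 11 px high. I'll allow for that: tips = TCP + 20 mm up.

```bash

python3 -m inch '{"translation":[[0,0.03,0],[0,0.03,0],[0,0.03,0],[0,0.03,0],[0,0.03,-0.2],[0,0.03,-0.4],[0,0.03,-0.6],[0,0.03,-0.7],[0,0.03,-0.79],[0,0.03,-0.79],[0,0.03,-0.79],[0,0.03,-0.79],[0,0.03,-0.79],[0,0.03,-0.79],[0,0.03,-0.79],[0,0.03,-0.79],[0,0.03,-0.79]],"rot":[[0,0,0],[0,0,0],[0,0,0],[0,0,0],[0,0,0],[0,0,0],[0,0,0],[0,0,0],[0,0,0],[0,0,0],[0,0,0],[0,0,0],[0,0,0],[0,0,0],[0,0,0],[0,0,0],[0,0,0]],"jaw":[75,75,75,75,75,75,75,75,75,75,35,35,35,35,35,35,35]}' 15
python3 -c "
from h import *
st()"
```

```text
time: 6.7
ee_pos: [0.5206, -0.2931, 0.0277]
eef_rot: [0.751, 0.66, -0.0, -0.0]
ft_force: [-2.0, 0.9, 4.4]
width: 0.0477
t6.70 [ 0.5206 -0.2931  0.0277] yaw(x) 1.442 z [-0.001 -0.    -1.   ] F [-2.   0.9  4.4] w0.0477
```

```bash

python3 -m inch '{"translation":[[0,0,0.1],[0,0,0.25],[0,0,0.45],[0,0,0.65],[0,0,0.85],[0,0,1],[0,0,1]],"rot":[[0,0,0],[0,0,0],[0,0,0],[0,0,0],[0,0,0],[0,0,0],[0,0,0]],"jaw":[35,35,35,35,35,35,35]}' 20
python3 -m inch '{"translation":[[0,0,0.2],[0,0,0.3],[-0.02,0.1,0.4],[-0.05,0.3,0.4],[-0.08,0.5,0.4],[-0.1,0.7,0.4],[-0.1,0.9,0.4],[-0.1,1,0.4],[-0.1,1,0.4]],"rot":[[0,0,0],[0,0,0],[0,0,0],[0,0,0],[0,0,0],[0,0,0],[0,0,0],[0,0,0],[0,0,0]],"jaw":[35,35,35,35,35,35,35,35,35]}'
python3 - <<'E'
from h import *
s=st();b=eyes.camera('side');u=px(cam('side'),s['ee_pos']).astype(int)
cv2.imwrite('pics/m6.png',cv2.resize(b[u[1]-60:u[1]+90,u[0]-100:u[0]+100],(600,450),interpolation=cv2.INTER_CUBIC))
E
```

```text
time: 7.4
ee_pos: [0.5219, -0.2936, 0.1307]
eef_rot: [0.751, 0.66, 0.0, 0.002]
ft_force: [0.6, -0.5, -1.7]
width: 0.0476
time: 8.3
ee_pos: [0.5121, -0.1916, 0.1707]
eef_rot: [0.75, 0.661, 0.0, 0.002]
ft_force: [0.6, -0.2, -1.3]
width: 0.0471
t8.30 [ 0.5121 -0.1916  0.1707] yaw(x) 1.445 z [ 0.003 -0.002 -1.   ] F [ 0.6 -0.2 -1.3] w0.0471
```

View pics/m6.png

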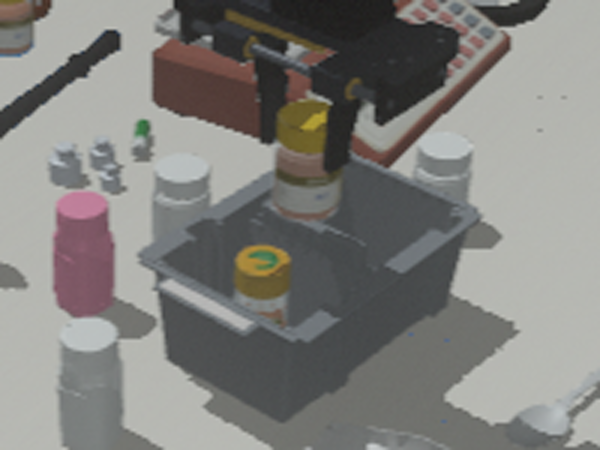

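The short jar is held upright between the fingers. I'll take it to the bench at about (0.49, 0.03).

```bash

python3 -m inch '{"translation":[[0,0.15,0],[-0.05,0.4,0],[-0.1,0.65,0],[-0.1,0.85,0],[-0.1,1,0]],"rot":[[0,0,0],[0,0,0.03],[0,0,0.06],[0,0,0.06],[0,0,0.06]],"jaw":[35,35,35,35,35]}'
python3 -m inch '{"translation":[[-0.05,0.25,0],[-0.1,0.5,0],[-0.1,0.75,-0.1],[-0.12,1,-0.3],[-0.12,1.0,-0.5],[-0.12,1,-0.6],[-0.12,1,-0.6],[-0.12,1,-0.6]],"rot":[[0,0,0],[0,0,0.03],[0,0,0.06],[0,0,0.06],[0,0,0.06],[0,0,0.06],[0,0,0.06],[0,0,0.06]],"jaw":[35,35,35,35,35,35,35,35]}'
python3 -c "
from h import *
s=st();z=Ro.from_quat(s['eef_rot']).as_matrix()[:,2];print('level rot units',np.cross(z,[0,0,-1])/1.0472)"
```

```text
time: 8.85
ee_pos: [0.5015, -0.09, 0.1709]
eef_rot: [0.728, 0.685, 0.0, 0.002]
ft_force: [-0.3, -0.1, -1.1]
width: 0.0472
time: 9.65
ee_pos: [0.4897, 0.0099, 0.1112]
eef_rot: [0.706, 0.708, 0.0, 0.002]
ft_force: [0.7, -0.1, -0.5]
width: 0.0474
t9.65 [0.4897 0.0099 0.1112] yaw(x) 1.573 z [ 0.003 -0.002 -1.   ] F [ 0.7 -0.1 -0.5] w0.0474
level rot units [0.00210049 0.00305216 0.        ]
```

```bash

python3 -m inch '{"translation":[[0,0.1,-0.2],[0,0.1,-0.4],[0,0.1,-0.6],[0,0.1,-0.75],[0,0.1,-0.82],[0,0.1,-0.855],[0,0.1,-0.86],[0,0.1,-0.86]],"rot":[[0.002,0.003,0],[0.002,0.003,0],[0.002,0.003,0],[0.002,0.003,0],[0.002,0.003,0],[0.002,0.003,0],[0.002,0.003,0],[0.002,0.003,0]],"jaw":[35,35,35,35,35,35,35,35]}'
python3 -m inch '{"translation":[[0,0,0],[0,0,0],[0,0,0],[0,0,0],[0,0,0.2],[0,0,0.5],[0,0,0.8],[0,0,1]],"rot":[[0,0,0],[0,0,0],[0,0,0],[0,0,0],[0,0,0],[0,0,0],[0,0,0],[0,0,0]],"jaw":[50,62,70,70,70,70,70,70]}'
python3 -m inch '{"translation":[[0.1,0.2,0.4],[0.2,0.5,0.8],[0.3,0.75,1],[0.4,0.9,1],[0.4,0.9,1]],"rot":[[0,0,0],[0,0,0],[0,0,0],[0,0,0],[0,0,0]],"jaw":[70,70,70,70,70]}'
python3 -m inch '{"translation":[[0.1,0.2,0.3],[0.2,0.4,0.7],[0.2,0.4,0.9],[0.2,0.4,0.9],[0.2,0.4,0.9]],"rot":[[0,0,0],[0,0,0.03],[0,0,0.06],[0,0,0.06],[0,0,0.06]],"jaw":[70,70,70,70,70]}'
python3 - <<'E'
from h import *
s=st();cv2.imwrite('pics/w3.png',eyes.camera('wrist'));np.save('w3.npy',np.r_[s['ee_pos'],s['eef_rot']])
c=cam('wrist',s);print(px(c,[.575,.288,.08]),px(c,[.5886,.1686,.108]))
im=cv2.imread('pics/w3.png');cv2.imwrite('pics/w3b.png',cv2.resize(im[0:300,150:450],(600,600),interpolation=cv2.INTER_CUBIC))
E
```

```text
time: 10.45
ee_pos: [0.4903, 0.0199, 0.0258]
eef_rot: [0.706, 0.708, 0.0, 0.0]
ft_force: [0.2, -0.3, -0.6]
width: 0.0473
time: 11.25
ee_pos: [0.4909, 0.02, 0.1279]
eef_rot: [0.706, 0.708, 0.001, 0.001]
ft_force: [0.7, -0.5, 0.1]
width: 0.0698
time: 11.75
ee_pos: [0.5315, 0.1127, 0.2285]
eef_rot: [0.705, 0.709, 0.002, 0.001]
ft_force: [-0.2, -0.5, 0.3]
width: 0.0698
time: 12.25
ee_pos: [0.5514, 0.1519, 0.3179]
eef_rot: [0.683, 0.73, 0.002, 0.001]
ft_force: [-0.4, 0.2, -0.3]
width: 0.0699
t12.25 [0.5514 0.1519 0.3179] yaw(x) 1.638 z [ 0.003  0.001 -1.   ] F [-0.4  0.2 -0.3] w0.0699
[353.6  83. ] [358.4 194.4]
```

View pics/w3b.png

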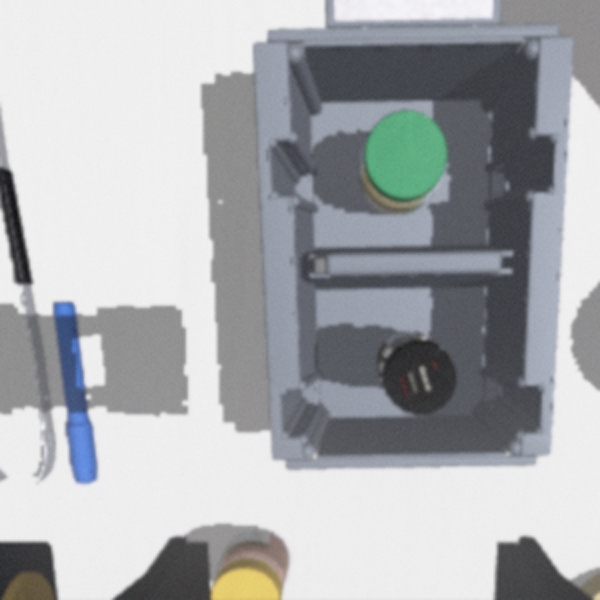

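Tray_a: green cap at (352,77), black lid at (359.5,188), all edges clear; yellow short jar stands on the bench upright at the bottom.

```bash
python3 - <<'E'
from h import *
a=np.load('w3.npy');c=cam('wrist',dict(ee_pos=a[:3],eef_rot=a[3:]))
p=fit(c,[(277.5,24),(286.5,227.5)],[(436,21),(425,227.5)],[(285,16.5),(429,15)],[(293.5,233),(416.5,231.5)],[(305,132),(406,130.5)])
R=np.array([[np.cos(p[2]),-np.sin(p[2])],[np.sin(p[2]),np.cos(p[2])]])
for y in(.06,-.06):print('comp',y,p[:2]+R@[0,y])
b=pt(c,(359.5,188),.108);g=pt(c,(352.5,77),.080);print('black',b,'loc',R.T@(b[:2]-p[:2]),'green',g,'loc',R.T@(g[:2]-p[:2]))
s=st();print('go',b-s['ee_pos'])
E
```

```text
tray [0.5814 0.2359 0.0817] res mm [ 1.   0.9 -1.5 -0.5 -2.2 -2.9  2.4  1.9  0.4  0.4]
comp 0.06 [0.57649934 0.29569835]
comp -0.06 [0.58628953 0.17609838]
black [0.5891 0.1759 0.108 ] loc [ 0.00278492 -0.06042701] green [0.5733 0.2941 0.08  ] loc [-0.00331908  0.058668  ]
t12.30 [0.5511 0.1517 0.3173] yaw(x) 1.638 z [ 0.002  0.001 -1.   ] F [ 0.1  0.8 -0.6] w0.0700
go [ 0.03798426  0.02420692 -0.20928754]
```

```bash

python3 -m inch '{"translation":[[0.1,0.05,-0.3],[0.2,0.1,-0.6],[0.3,0.15,-0.8],[0.38,0.2,-1],[0.38,0.2,-1],[0.38,0.2,-1],[0.38,0.2,-1]],"rot":[[-0.001,0.002,0.015],[-0.001,0.002,0.015],[-0.001,0.002,0.015],[-0.001,0.002,0.015],[-0.001,0.002,0.015],[-0.001,0.002,0.015],[-0.001,0.002,0.015]],"jaw":[70,70,70,70,70,70,70]}'
python3 - <<'E'
from h import *
s=st();im=eyes.camera('wrist');c=cam('wrist',s)
dark=(im.max(2)<75).astype(np.uint8)
for y in(.1686,.1759):print(px(c,[.589,y,.108]))
# green cap and black lid blobs
hsv=cv2.cvtColor(im,cv2.COLOR_BGR2HSV)
g=cv2.inRange(hsv,(60,100,60),(90,255,255));m=cv2.moments(g,True);print('green px',m['m10']/m['m00'],m['m01']/m['m00'],pt(c,(m['m10']/m['m00'],m['m01']/m['m00']),.08))
cv2.imwrite('pics/w4.png',cv2.resize(im[0:300,150:550],(800,600),interpolation=cv2.INTER_CUBIC))
t=eyes.camera('top');cv2.imwrite('pics/t4.png',t)
E
```

```text
time: 13.0
ee_pos: [0.5891, 0.1714, 0.2183]
eef_rot: [0.678, 0.736, 0.0, 0.001]
ft_force: [0.6, -0.2, 0.7]
width: 0.0702
t13.00 [0.5891 0.1714 0.2183] yaw(x) 1.653 z [ 0.002 -0.    -1.   ] F [ 0.6 -0.2  0.7] w0.0702
[324.1 230.4]
[324.8 222.1]
green px 317.48267117497886 77.7032967032967 [0.5732 0.2939 0.08  ]
```

View pics/w4.png

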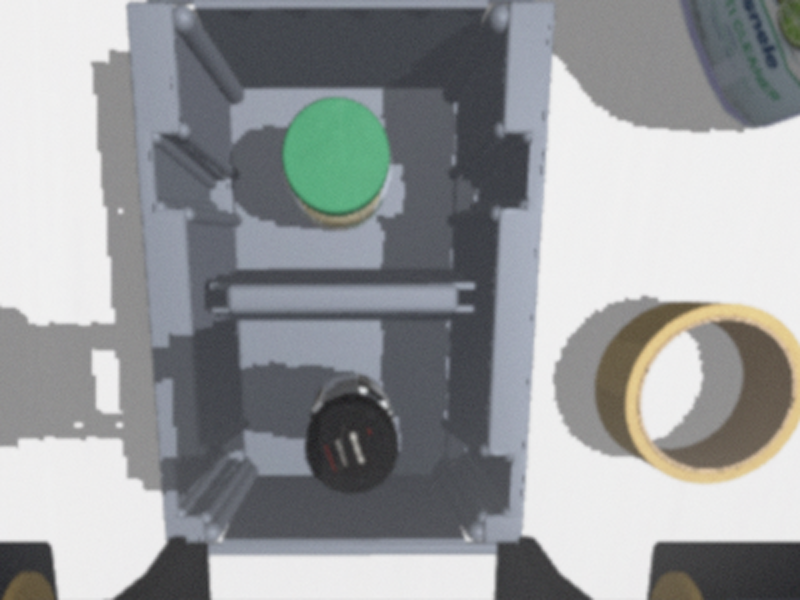

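The black lid is at (326,221.5), so the jar is at (0.590,0.176). That matches the first wrist estimate; the top camera read 6–8 mm less here, so I trust the wrist. Grasp it.

```bash

python3 -m inch '{"translation":[[0.01,0.03,-0.3],[0.01,0.05,-0.6],[0.01,0.05,-0.8],[0.01,0.05,-0.9],[0.01,0.05,-0.9],[0.01,0.05,-0.9]],"rot":[[0,0.002,0],[0,0.002,0],[0,0.002,0],[0,0.002,0],[0,0.002,0],[0,0.002,0]],"jaw":[65,65,65,65,65,65]}' 20
python3 -m inch '{"translation":[[0,0,-0.25],[0,0,-0.5],[0,0,-0.75],[0,0,-0.88],[0,0,-0.89],[0,0,-0.89],[0,0,-0.89],[0,0,-0.89],[0,0,-0.89],[0,0,-0.89],[0,0,-0.89],[0,0,-0.89]],"rot":[[0,0,0],[0,0,0],[0,0,0],[0,0,0],[0,0,0],[0,0,0],[0,0,0],[0,0,0],[0,0,0],[0,0,0],[0,0,0],[0,0,0]],"jaw":[65,65,65,65,65,30,30,30,30,30,30,30]}'
python3 -c "
from h import *
st()"
```

```text
time: 13.7
ee_pos: [0.5909, 0.1767, 0.1299]
eef_rot: [0.678, 0.735, 0.001, 0.001]
ft_force: [-0.1, -0.1, 0.6]
width: 0.0652
time: 14.9
ee_pos: [0.5912, 0.1769, 0.0416]
eef_rot: [0.678, 0.735, 0.001, 0.001]
ft_force: [-1.0, -0.0, 5.3]
width: 0.0404
t14.90 [0.5912 0.1769 0.0416] yaw(x) 1.653 z [ 0.002  0.    -1.   ] F [-1.  -0.   5.3] w0.0404
```

```bash

python3 -m inch '{"translation":[[0,0,0.1],[0,0,0.25],[0,0,0.45],[0,0,0.65],[0,0,0.85],[0,0,1],[0,0,1]],"rot":[[0,0,0],[0,0,0],[0,0,0],[0,0,0],[0,0,0],[0,0,0],[0,0,0]],"jaw":[30,30,30,30,30,30,30]}' 25
python3 -m inch '{"translation":[[0,0,0.2],[0,0,0.35],[-0.05,-0.1,0.5],[-0.1,-0.25,0.5],[-0.15,-0.45,0.5],[-0.2,-0.7,0.5],[-0.2,-0.95,0.5]],"rot":[[0,0,0],[0,0,0],[0,0,0],[0,0,0],[0,0,-0.02],[0,0,-0.04],[0,0,-0.05]],"jaw":[30,30,30,30,30,30,30]}' 
python3 -m inch '{"translation":[[-0.05,-0.25,0],[-0.1,-0.5,0],[-0.15,-0.75,0],[-0.18,-1,0]],"rot":[[0,0,0],[0,0,-0.02],[0,0,-0.04],[0,0,-0.05]],"jaw":[30,30,30,30]}' 
python3 -m inch '{"translation":[[-0.05,-0.25,0],[-0.1,-0.5,0],[-0.15,-0.75,0],[-0.18,-1,0]],"rot":[[0,0,0],[0,0,-0.02],[0,0,-0.04],[0,0,-0.05]],"jaw":[30,30,30,30]}' 
python3 -m inch '{"translation":[[-0.05,-0.25,0],[-0.1,-0.5,0],[-0.15,-0.75,0],[-0.15,-0.95,0],[-0.15,-0.95,0],[-0.15,-0.95,0],[-0.15,-0.95,0]],"rot":[[0,0,0],[0,0,-0.02],[0,0,-0.04],[0,0,-0.05],[0,0,-0.05],[0,0,-0.05],[0,0,-0.05]],"jaw":[30,30,30,30,30,30,30]}' 
python3 -c "
from h import *
s=st();z=Ro.from_quat(s['eef_rot']).as_matrix()[:,2];print('level rot units',np.cross(z,[0,0,-1])/1.0472,'shift',np.array([.5192,-.2987,.0418])-s['ee_pos'])"
```

```text
time: 15.6
ee_pos: [0.5924, 0.1775, 0.1444]
eef_rot: [0.678, 0.735, 0.003, 0.002]
ft_force: [0.4, 0.2, -0.7]
width: 0.0399
time: 16.3
ee_pos: [0.5715, 0.0811, 0.1946]
eef_rot: [0.697, 0.717, 0.002, 0.002]
ft_force: [1.0, 0.1, -0.7]
width: 0.0399
time: 16.7
ee_pos: [0.5525, -0.0207, 0.1947]
eef_rot: [0.716, 0.698, 0.002, 0.002]
ft_force: [-0.1, -1.0, -1.4]
width: 0.0405
time: 17.1
ee_pos: [0.5335, -0.1223, 0.1949]
eef_rot: [0.734, 0.679, 0.002, 0.002]
ft_force: [1.2, -0.6, -0.5]
width: 0.0399
time: 17.8
ee_pos: [0.5189, -0.2161, 0.1949]
eef_rot: [0.751, 0.66, 0.002, 0.002]
ft_force: [-0.3, -0.1, -1.0]
width: 0.0406
t17.80 [ 0.5189 -0.2161  0.1949] yaw(x) 1.442 z [ 0.005 -0.001 -1.   ] F [-0.3 -0.1 -1. ] w0.0406
level rot units [0.000632   0.00513982 0.        ] shift [ 0.00029634 -0.0825637  -0.15307494]
```

```bash

python3 -m inch '{"translation":[[0,-0.3,0],[0,-0.6,0],[0,-0.82,-0.05],[0,-0.82,-0.2],[0,-0.82,-0.4],[0,-0.82,-0.6],[0,-0.82,-0.7],[0,-0.82,-0.7]],"rot":[[0.001,0.005,0],[0.001,0.005,0],[0.001,0.005,0],[0.001,0.005,0],[0.001,0.005,0],[0.001,0.005,0],[0.001,0.005,0],[0.001,0.005,0]],"jaw":[30,30,30,30,30,30,30,30]}' 
python3 -m inch '{"translation":[[0,0,-0.2],[0,0,-0.4],[0,0,-0.6],[0,0,-0.75],[0,0,-0.81],[0,0,-0.82],[0,0,-0.82],[0,0,-0.82]],"rot":[[0,0,0],[0,0,0],[0,0,0],[0,0,0],[0,0,0],[0,0,0],[0,0,0],[0,0,0]],"jaw":[30,30,30,30,30,30,30,30]}' 
python3 -c "
from h import *
s=st();z=Ro.from_quat(s['eef_rot']).as_matrix()[:,2];print('level rot units',np.cross(z,[0,0,-1])/1.0472,'shift',np.array([.5192,-.2987,.0418])-s['ee_pos'])"
```

```text
time: 18.6
ee_pos: [0.5182, -0.2968, 0.1231]
eef_rot: [0.751, 0.66, -0.0, -0.002]
ft_force: [0.3, -0.0, -1.4]
width: 0.0404
time: 19.4
ee_pos: [0.5188, -0.297, 0.0418]
eef_rot: [0.751, 0.66, 0.0, -0.001]
ft_force: [-0.2, 0.1, -0.7]
width: 0.0402
t19.40 [ 0.5188 -0.297   0.0418] yaw(x) 1.443 z [-0.001  0.002 -1.   ] F [-0.2  0.1 -0.7] w0.0402
level rot units [-0.00175601 -0.00116517 -0.        ] shift [ 4.48621135e-04 -1.74696312e-03 -3.87092624e-05]
```

```bash

python3 -m inch '{"translation":[[0,0,-0.005],[0,0,-0.005],[0,0,-0.005],[0,0,-0.005],[0,0,0.2],[0,0,0.5],[0,0,0.8],[0,0,1]],"rot":[[0,0,0],[0,0,0],[0,0,0],[0,0,0],[0,0,0],[0,0,0],[0,0,0],[0,0,0]],"jaw":[45,55,62,62,62,62,62,62]}'
python3 -m inch '{"translation":[[0,0.1,0.3],[0,0.4,0.6],[-0.05,0.7,0.6],[-0.1,1,0.6]],"rot":[[0,0,0],[0,0,0.01],[0,0,0.03],[0,0,0.05]],"jaw":[70,70,70,70]}'
python3 -m inch '{"translation":[[0,0.3,0],[0,0.6,0],[-0.05,0.9,0],[-0.1,1,0]],"rot":[[0,0,0],[0,0,0.01],[0,0,0.03],[0,0,0.05]],"jaw":[70,70,70,70]}'
python3 -m inch '{"translation":[[0,0.3,0],[0,0.6,0],[-0.05,0.9,0],[-0.08,1,0],[-0.08,1,0],[-0.08,1,0]],"rot":[[0,0,0],[0,0,0.01],[0,0,0.02],[0,0,0.02],[0,0,0.02],[0,0,0.02]],"jaw":[70,70,70,70,70,70]}'
python3 - <<'E'
from h import *
s=st();im=eyes.camera('wrist');c=cam('wrist',s);cv2.imwrite('pics/w5.png',im)
z=Ro.from_quat(s['eef_rot']).as_matrix()[:,2];print('level rot units',np.cross(z,[0,0,-1])/1.0472)
print('short pred',px(c,[.4905,.02,.077]))
hsv=cv2.cvtColor(im,cv2.COLOR_BGR2HSV);m=cv2.inRange(hsv,(20,130,80),(32,255,255))
n,l,q,ce=cv2.connectedComponentsWithStats(m)
for i in range(1,n):
    if q[i,4]>300:print(q[i],ce[i],pt(c,ce[i],.077))
E
```

```text
time: 20.2
ee_pos: [0.5194, -0.2972, 0.1442]
eef_rot: [0.751, 0.66, 0.001, -0.0]
ft_force: [0.3, 0.5, -0.6]
width: 0.0617
time: 20.6
ee_pos: [0.5098, -0.1961, 0.2053]
eef_rot: [0.733, 0.68, 0.001, 0.001]
ft_force: [-0.1, 0.1, -0.7]
width: 0.0694
time: 21.0
ee_pos: [0.4996, -0.0923, 0.2055]
eef_rot: [0.713, 0.701, 0.001, 0.001]
ft_force: [-0.2, 0.6, 0.4]
width: 0.0704
time: 21.6
ee_pos: [0.4916, 0.0061, 0.2054]
eef_rot: [0.706, 0.708, 0.001, 0.001]
ft_force: [0.4, -0.9, 0.5]
width: 0.07
t21.60 [0.4916 0.0061 0.2054] yaw(x) 1.574 z [ 0.003 -0.    -1.   ] F [ 0.4 -0.9  0.5] w0.0700
level rot units [1.58759498e-05 2.68198733e-03 0.00000000e+00]
short pred [323.2 207.6]
[ 301  183   48   48 1746] [324.42611684 206.53550974] [0.4916 0.021  0.077 ]
```

```bash

python3 -m inch '{"translation":[[0,0.1,-0.25],[0,0.145,-0.5],[0,0.145,-0.75],[0,0.145,-0.95],[0,0.145,-0.95],[0,0.145,-0.95]],"rot":[[0,0.003,0],[0,0.003,0],[0,0.003,0],[0,0.003,0],[0,0.003,0],[0,0.003,0]],"jaw":[70,70,70,70,70,70]}'
python3 -m inch '{"translation":[[0,0,-0.25],[0,0,-0.5],[0,0,-0.75],[0,0,-0.85],[0,0,-0.85],[0,0,-0.85],[0,0,-0.85],[0,0,-0.85],[0,0,-0.85],[0,0,-0.85],[0,0,-0.85],[0,0,-0.85]],"rot":[[0,0,0],[0,0,0],[0,0,0],[0,0,0],[0,0,0],[0,0,0],[0,0,0],[0,0,0],[0,0,0],[0,0,0],[0,0,0],[0,0,0]],"jaw":[70,70,70,70,70,35,35,35,35,35,35,35]}' 20
python3 -c "
from h import *
st()"
```

```text
time: 22.25
ee_pos: [0.4919, 0.0195, 0.1107]
eef_rot: [0.707, 0.707, -0.0, -0.0]
ft_force: [1.1, 0.4, 0.6]
width: 0.0702
time: 23.45
ee_pos: [0.4923, 0.0195, 0.0264]
eef_rot: [0.707, 0.707, 0.0, -0.0]
ft_force: [-2.0, -0.7, 6.7]
width: 0.047
t23.45 [0.4923 0.0195 0.0264] yaw(x) 1.571 z [-0.  0. -1.] F [-2.  -0.7  6.7] w0.0470
```

```bash

python3 -m inch '{"translation":[[0,0,0.1],[0,0,0.25],[0,0,0.45],[0,0,0.65],[0,0,0.85],[0,0,1],[0,0,1]],"rot":[[0,0,0],[0,0,0],[0,0,0],[0,0,0],[0,0,0],[0,0,0],[0,0,0]],"jaw":[35,35,35,35,35,35,35]}' 20
python3 -m inch '{"translation":[[0,0,0.2],[0.05,0.1,0.35],[0.15,0.25,0.4],[0.25,0.45,0.4],[0.4,0.65,0.4],[0.5,0.8,0.4]],"rot":[[0,0,0],[0,0,0],[0,0,0],[0,0,0.02],[0,0,0.04],[0,0,0.05]],"jaw":[35,35,35,35,35,35]}'
python3 -m inch '{"translation":[[0.15,0.25,0],[0.3,0.5,0],[0.4,0.7,0],[0.43,0.75,0],[0.43,0.75,0],[0.43,0.75,0]],"rot":[[0,0,0],[0,0,0.02],[0,0,0.028],[0,0,0.028],[0,0,0.028],[0,0,0.028]],"jaw":[35,35,35,35,35,35]}'
python3 -c "
from h import *
s=st();z=Ro.from_quat(s['eef_rot']).as_matrix()[:,2];print('level rot units',np.cross(z,[0,0,-1])/1.0472,'shift',np.array([.5863,.1761,.0297])-s['ee_pos'])"
```

```text
time: 24.15
ee_pos: [0.4938, 0.0197, 0.1293]
eef_rot: [0.707, 0.707, 0.001, 0.002]
ft_force: [0.3, 0.5, -1.2]
width: 0.047
time: 24.75
ee_pos: [0.5441, 0.1009, 0.169]
eef_rot: [0.688, 0.726, 0.001, 0.001]
ft_force: [-0.6, 0.1, -0.3]
width: 0.0474
time: 25.35
ee_pos: [0.5869, 0.1747, 0.1687]
eef_rot: [0.677, 0.736, 0.001, 0.001]
ft_force: [0.2, -0.1, -1.9]
width: 0.0472
t25.35 [0.5869 0.1747 0.1687] yaw(x) 1.654 z [ 0.003 -0.    -1.   ] F [ 0.2 -0.1 -1.9] w0.0472
level rot units [0.00041108 0.00327612 0.        ] shift [-0.00055157  0.00136215 -0.13903243]
```

Then lower, release, rise, and look down on tray_a to refine its pose for the stacking.

```bash

python3 -m inch '{"translation":[[0,0.01,-0.2],[0,0.01,-0.4],[0,0.01,-0.6],[0,0.01,-0.6],[0,0.01,-0.6]],"rot":[[0,0.003,0],[0,0.003,0],[0,0.003,0],[0,0.003,0],[0,0.003,0]],"jaw":[35,35,35,35,35]}'
python3 -m inch '{"translation":[[0,0,-0.2],[0,0,-0.4],[0,0,-0.6],[0,0,-0.73],[0,0,-0.78],[0,0,-0.79],[0,0,-0.79],[0,0,-0.79]],"rot":[[0,0,0],[0,0,0],[0,0,0],[0,0,0],[0,0,0],[0,0,0],[0,0,0],[0,0,0]],"jaw":[35,35,35,35,35,35,35,35]}'
python3 -m inch '{"translation":[[0,0,0],[0,0,0],[0,0,0],[0,0,0],[0,0,0.2],[0,0,0.5],[0,0,0.8],[0,0,1]],"rot":[[0,0,0],[0,0,0],[0,0,0],[0,0,0],[0,0,0],[0,0,0],[0,0,0],[0,0,0]],"jaw":[50,62,70,70,70,70,70,70]}'
python3 -m inch '{"translation":[[0,-0.1,0.4],[0,-0.2,0.8],[0,-0.2,1],[0,-0.2,1]],"rot":[[0,0,0],[0,0,0],[0,0,0],[0,0,0]],"jaw":[70,70,70,70]}'
python3 -m inch '{"translation":[[0,0,0.4],[0,0,0.8],[0,0,1],[0,0,1],[0,0,1],[0,0,1]],"rot":[[0,0.002,0],[0,0.002,0],[0,0.002,0],[0,0.002,0],[0,0.002,0],[0,0.002,0]],"jaw":[70,70,70,70,70,70]}'
python3 - <<'E'
from h import *
s=st();im=eyes.camera('wrist');c=cam('wrist',s);cv2.imwrite('pics/w6.png',im);np.save('w6.npy',np.r_[s['ee_pos'],s['eef_rot']])
print(px(c,[.5814,.2359,.094]))
p=[.5814,.2359,.0817];cs,sn=np.cos(p[2]),np.sin(p[2])
for x,y in((-.083,-.117),(.083,-.117),(.083,.117),(-.083,.117)):print(px(c,[p[0]+cs*x-sn*y,p[1]+sn*x+cs*y,.094]))
cv2.imwrite('pics/w6b.png',cv2.resize(im[0:300,190:490],(600,600),interpolation=cv2.INTER_CUBIC))
E
```

```text
time: 25.85
ee_pos: [0.5869, 0.1748, 0.1094]
eef_rot: [0.678, 0.735, -0.0, 0.0]
ft_force: [-0.1, -0.4, -0.8]
width: 0.0473
time: 26.65
ee_pos: [0.5875, 0.175, 0.0313]
eef_rot: [0.678, 0.735, 0.0, 0.001]
ft_force: [-0.1, -0.4, -0.3]
width: 0.0469
time: 27.45
ee_pos: [0.588, 0.1754, 0.1336]
eef_rot: [0.678, 0.735, 0.001, 0.001]
ft_force: [-0.2, 0.2, -0.3]
width: 0.0701
time: 27.85
ee_pos: [0.5894, 0.1559, 0.2372]
eef_rot: [0.678, 0.735, 0.003, 0.003]
ft_force: [-0.8, 0.9, -0.3]
width: 0.0699
time: 28.45
ee_pos: [0.5889, 0.1556, 0.3352]
eef_rot: [0.678, 0.735, 0.002, 0.001]
ft_force: [0.4, -0.4, 0.1]
width: 0.0698
t28.45 [0.5889 0.1556 0.3352] yaw(x) 1.652 z [ 0.004  0.    -1.   ] F [ 0.4 -0.4  0.1] w0.0698
[323.2 133.1]
[256.5 231.4]
[390.2 231.1]
[400.2  19.6]
[245.4  19.5]
```

View pics/w6b.png

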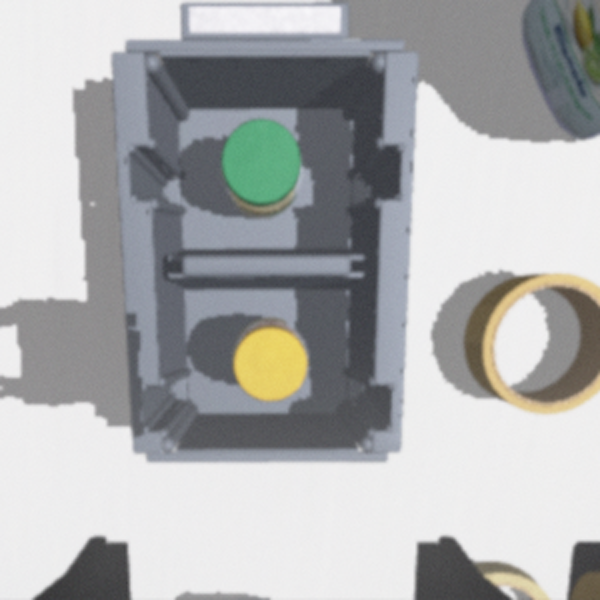

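Both short jars are in tray_a and upright (green (320,80), yellow (325,181)), and the tray pose is unchanged: lip predictions within about 2 px, bar centre (323.5,132.5) against a predicted 323,133. Now I move to tray_b with the jaws turned onto its bar.

```bash

python3 -m inch '{"translation":[[0,-0.2,0],[-0.05,-0.4,0],[-0.1,-0.6,-0.1],[-0.15,-0.8,-0.1],[-0.15,-1,-0.1]],"rot":[[0,0,-0.08],[0,0,-0.17],[0,0,-0.25],[0,0,-0.34],[0,0,-0.425]],"jaw":[40,40,40,40,40]}'
python3 -m inch '{"translation":[[0,-0.2,0],[-0.05,-0.4,0],[-0.1,-0.6,-0.1],[-0.15,-0.8,-0.1],[-0.15,-1,-0.1]],"rot":[[0,0,-0.08],[0,0,-0.17],[0,0,-0.25],[0,0,-0.34],[0,0,-0.425]],"jaw":[30,30,30,30,30]}'
python3 -m inch '{"translation":[[0,-0.2,0],[-0.05,-0.4,0],[-0.1,-0.6,-0.1],[-0.15,-0.8,-0.1],[-0.15,-1,-0.1]],"rot":[[0,0,-0.08],[0,0,-0.17],[0,0,-0.25],[0,0,-0.34],[0,0,-0.425]],"jaw":[30,30,30,30,30]}'
python3 -m inch '{"translation":[[0,-0.2,0],[-0.05,-0.4,0],[-0.1,-0.6,-0.1],[-0.15,-0.8,-0.1],[-0.15,-0.94,-0.1],[-0.15,-0.94,-0.1],[-0.15,-0.94,-0.1],[-0.15,-0.94,-0.1]],"rot":[[0,0,-0.08],[0,0,-0.17],[0,0,-0.25],[0,0,-0.34],[0,0,-0.425],[0,0,-0.425],[0,0,-0.425],[0,0,-0.425]],"jaw":[30,30,30,30,30,30,30,30]}'
python3 - <<'E'
from h import *
s=st();im=eyes.camera('wrist');c=cam('wrist',s);cv2.imwrite('pics/w7.png',im);np.save('w7.npy',np.r_[s['ee_pos'],s['eef_rot']])
print(np.round(s['joint_positions'],2))
z=Ro.from_quat(s['eef_rot']).as_matrix()[:,2];print('level rot units',np.cross(z,[0,0,-1])/1.0472)
print('orange pred',px(c,[.5355,-.1797,.099]),'tray',px(c,[.5269,-.2392,.104]),'black',px(c,[.519,-.2975,.108]))
hsv=cv2.cvtColor(im,cv2.COLOR_BGR2HSV);m=cv2.inRange(hsv,(10,130,80),(30,255,255))
n,l,q,ce=cv2.connectedComponentsWithStats(m)
for i in range(1,n):
    if q[i,4]>300:
        k=q[i];b=(k[0]+k[2]/2,k[1]+k[3]/2);print(k,pt(c,b,.099))
cv2.imwrite('pics/w7b.png',cv2.resize(im[0:300,120:520],(800,600),interpolation=cv2.INTER_CUBIC))
E
```

```text
time: 29.0
ee_pos: [0.573, 0.0545, 0.3242]
eef_rot: [0.824, 0.566, 0.0, 0.001]
ft_force: [-0.1, -0.1, 1.1]
width: 0.0421
time: 29.5
ee_pos: [0.557, -0.0465, 0.3129]
eef_rot: [0.93, 0.368, -0.001, 0.001]
ft_force: [-0.1, -0.0, 0.3]
width: 0.0303
time: 30.0
ee_pos: [0.541, -0.1474, 0.3017]
eef_rot: [0.988, 0.152, -0.002, 0.001]
ft_force: [0.3, -1.3, 0.1]
width: 0.0302
time: 30.8
ee_pos: [0.5262, -0.2401, 0.2914]
eef_rot: [0.998, -0.068, -0.002, -0.0]
ft_force: [-0.0, 0.0, 0.5]
width: 0.0299
t30.80 [ 0.5262 -0.2401  0.2914] yaw(x) -0.137 z [-0.005  0.001 -1.   ] F [-0.   0.   0.5] w0.0299
[ 0.66  0.23 -0.38  1.41  0.08  1.52 -1.42]
level rot units [-0.00052752 -0.00449038 -0.        ]
orange pred [270.6 207.4] tray [326.3 208.6] black [382.  209.2]
[252 188  37  38 702] [ 0.5359 -0.1796  0.099 ]
```

View pics/w7b.png

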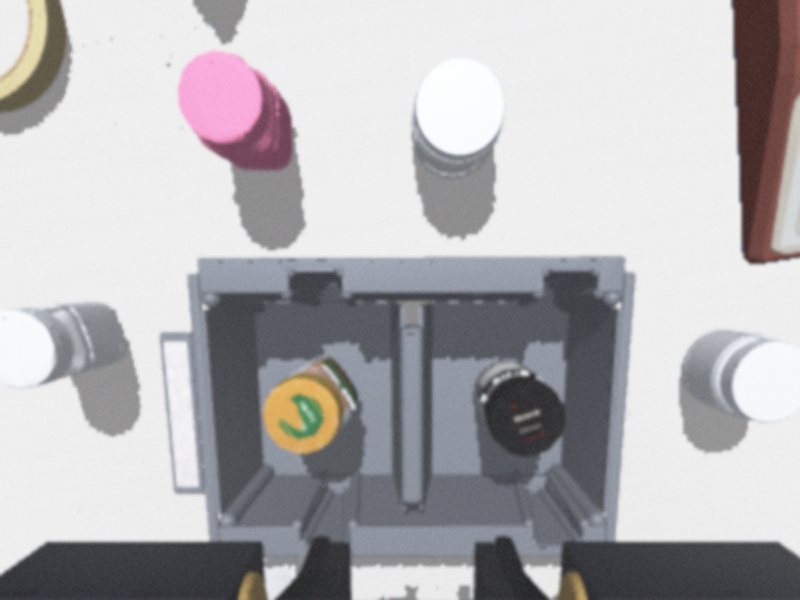

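Tall_jar_2 measured here at (0.5359,-0.1796), the same as from the other orientation, so camera bias is negligible. Orange (271,207) and black (382,207) are both upright in tray_b. Refit the tray.

```bash
python3 - <<'E'
from h import *
a=np.load('w7.npy');c=cam('wrist',dict(ee_pos=a[:3],eef_rot=a[3:]))
fit(c,[(226,276.5),(425,278)],[(220,129.5),(432.5,128.5)],[(215,137.5),(224,270)],[(437,137.5),(427.5,272.5)],[(326,160),(326.5,250)])
a=np.load('w6.npy');c=cam('wrist',dict(ee_pos=a[:3],eef_rot=a[3:]))
fit(c,[(246.5,27.5),(257.5,225)],[(398.5,26),(390.5,225)],[(253.5,22),(392,21)],[(264,230),(383,229.5)],[(279,133),(370,132)])
E
```

```text
tray [ 0.5266 -0.2389 -0.1382] res mm [ 1.7  0.3 -1.7 -0.4 -1.4  0.1  1.6  0.2  0.1 -0.6]
tray [0.5791 0.2353 0.0874] res mm [ 1.2  0.8 -1.1 -0.9 -2.2 -1.9  1.9  1.5  0.1  0.5]
```

```bash
python3 - <<'E'
from h import *
psi=1.653
R=np.array([[np.cos(psi),np.sin(psi),0.002],[np.sin(psi),-np.cos(psi),0],[0,0,-1]])
c=cam('wrist',dict(ee_pos=np.array([.5891,.1714,.2183]),eef_rot=Ro.from_matrix(R).as_quat()))
fit(c,[(215,5),(234,265)],[(426.5,5),(410,265)],[],[(260,275.5),(390,275.5)],[(264,148.5),(380,148.5)]) if 0 else None
f=lambda a,b:(print('mid',(pt(c,a,.094)+pt(c,b,.094))/2,np.linalg.norm(pt(c,a,.094)-pt(c,b,.094))))
f((234,265),(410,265));f((215,5),(426.5,5))
print('bar',pt(c,(265,148.5),.104),pt(c,(379,148.5),.104))
# w6 mids
a=np.load('w6.npy');c=cam('wrist',dict(ee_pos=a[:3],eef_rot=a[3:]));f((257.5,225),(390.5,225));f((246.5,27.5),(398.5,26))
a=np.load('w3.npy');c=cam('wrist',dict(ee_pos=a[:3],eef_rot=a[3:]));f((286.5,227.5),(425,227.5));f((277.5,24),(436,21))
# edge profile in raw w6 rows for long edges
for n,rows in(('w6',(60,100,150,200)),('w3',(60,100,150,200))):
    im=cv2.cvtColor(cv2.imread(f'pics/{n}.png'),cv2.COLOR_BGR2GRAY).astype(int)
    a=np.load(n+'.npy');c=cam('wrist',dict(ee_pos=a[:3],eef_rot=a[3:]))
    for v in rows:
        row=im[v];ctr=330 if n=='w6' else 355
        rr=next(u for u in range(ctr+50,500) if row[u]>215)
        L=[u for u in range(ctr-110,ctr-50)];
        print(n,v,'right',rr,pt(c,(rr-.5,v),.094)[:2])
E
```

```text
mid [0.58755 0.13135 0.094  ] 0.16284403581341259
mid [0.56985 0.3429  0.094  ] 0.16325088054892692
bar [0.5327 0.2321 0.104 ] [0.6261 0.2398 0.104 ]
mid [0.5886 0.1265 0.094 ] 0.16433100742099765
mid [0.5695  0.34475 0.094  ] 0.1636795955517975
mid [0.58805 0.12645 0.094  ] 0.16446160646181227
mid [0.5698 0.343  0.094 ] 0.16338384253040447
w6 60 right 398 [0.6544 0.3188]
w6 100 right 396 [0.6576 0.2776]
w6 150 right 394 [0.6625 0.2228]
w6 200 right 392 [0.6677 0.1641]
w3 60 right 435 [0.655  0.3133]
w3 100 right 433 [0.6586 0.2737]
w3 150 right 430 [0.6628 0.2211]
w3 200 right 427 [0.6673 0.1647]
```

The hand-eye calibration seems to vary from call to call, which would explain the 2 mm spread. I'll average it.

```bash
cat > f.py <<'E'
from h import *
import io,contextlib
H=np.array([np.r_[(h:=np.array(eyes.calibration('wrist')['hand_eye']))[:3,3],Ro.from_matrix(h[:3,:3]).as_rotvec()] for _ in range(200)])
print('mean',np.round(H.mean(0),5),'std',np.round(H.std(0),5))
t=np.array([eyes.calibration('top')['t'] for _ in range(5)]);print(t.std(0))
E
python3 f.py; python3 f.py; python3 -c "
from bench import eyes
c=eyes.calibration('wrist');print(c['fx'],c['cx'],c['cy'])"
```

```text
mean [ 7.07200e-02 -1.02000e-03 -1.86830e-01 -2.03100e-01 -2.04980e-01
  1.56132e+00] std [0. 0. 0. 0. 0. 0.]
[0. 0. 0.]
mean [ 7.07200e-02 -1.02000e-03 -1.86830e-01 -2.03100e-01 -2.04980e-01
  1.56132e+00] std [0. 0. 0. 0. 0. 0.]
[0. 0. 0.]
355.60195093771193 325.79877426386827 236.02107647224477
```

```bash

python3 -m inch '{"translation":[[0,0.01,-0.3],[0,0.01,-0.6],[0.005,0.01,-0.9],[0.005,0.01,-1],[0.005,0.01,-1]],"rot":[[-0.0005,-0.0045,0.003],[-0.0005,-0.0045,0.003],[-0.0005,-0.0045,0.003],[-0.0005,-0.0045,0.003],[-0.0005,-0.0045,0.003]],"jaw":[30,30,30,30,30]}' 50
python3 -m inch '{"translation":[[0,0,-0.2],[0,0,-0.4],[0,0,-0.6],[0,0,-0.65],[0,0,-0.65],[0,0,-0.65]],"rot":[[0,0,0],[0,0,0],[0,0,0],[0,0,0],[0,0,0],[0,0,0]],"jaw":[30,30,30,30,30,30]}'
python3 -c "
from h import *
s=st();z=Ro.from_quat(s['eef_rot']).as_matrix()[:,2];print('level rot units',np.cross(z,[0,0,-1])/1.0472,'shift',np.array([.5267,-.239,.055])-s['ee_pos'])"
```

```text
time: 31.35
ee_pos: [0.5262, -0.2384, 0.1907]
eef_rot: [0.998, -0.066, -0.001, -0.0]
ft_force: [0.4, 0.2, 0.1]
width: 0.0301
time: 31.95
ee_pos: [0.5272, -0.2386, 0.1274]
eef_rot: [0.998, -0.066, 0.0, -0.0]
ft_force: [-0.4, 0.7, 0.2]
width: 0.0299
t31.95 [ 0.5272 -0.2386  0.1274] yaw(x) -0.132 z [ 0. -0. -1.] F [-0.4  0.7  0.2] w0.0299
level rot units [8.76066928e-06 2.62664449e-04 0.00000000e+00] shift [-0.00046562 -0.0004102  -0.07242505]
```

```bash

python3 -m inch '{"translation":[[0,0,-0.2],[0,0,-0.4],[0,0,-0.6],[0,0,-0.7],[0,0,-0.72],[0,0,-0.72],[0,0,-0.72],[0,0,-0.72],[0,0,-0.72],[0,0,-0.72],[0,0,-0.72]],"rot":[[0,0,0],[0,0,0],[0,0,0],[0,0,0],[0,0,0],[0,0,0],[0,0,0],[0,0,0],[0,0,0],[0,0,0],[0,0,0]],"jaw":[30,30,30,30,30,30,5,5,5,5,5]}' 50
python3 -c "
from h import *
st()"
```

```text
time: 33.05
ee_pos: [0.5275, -0.2391, 0.0561]
eef_rot: [0.998, -0.066, 0.001, 0.0]
ft_force: [-0.7, -0.9, 5.4]
width: 0.012
t33.05 [ 0.5275 -0.2391  0.0561] yaw(x) -0.133 z [ 0.001 -0.001 -1.   ] F [-0.7 -0.9  5.4] w0.0120
```

```bash

python3 -m inch '{"translation":[[0,0,0.05],[0,0,0.1],[0,0,0.18],[0,0,0.28],[0,0,0.4],[0,0,0.52],[0,0,0.65],[0,0,0.78],[0,0,0.9],[0,0,1],[0,0,1],[0,0,1],[0,0,1]],"rot":[[0,0,0],[0,0,0],[0,0,0],[0,0,0],[0,0,0],[0,0,0],[0,0,0],[0,0,0],[0,0,0],[0,0,0],[0,0,0],[0,0,0],[0,0,0]],"jaw":[5,5,5,5,5,5,5,5,5,5,5,5,5]}' 60
python3 - <<'E'
from h import *
s=st();print(s['torque']);b=eyes.camera('side');u=px(cam('side'),s['ee_pos']).astype(int)
cv2.imwrite('pics/m8.png',cv2.resize(b[u[1]-70:u[1]+110,u[0]-120:u[0]+120],(800,600),interpolation=cv2.INTER_CUBIC))
E
```

```text
time: 34.35
ee_pos: [0.527, -0.2389, 0.1553]
eef_rot: [0.998, -0.066, -0.0, 0.0]
ft_force: [0.9, -0.6, -5.3]
width: 0.0121
t34.35 [ 0.527  -0.2389  0.1553] yaw(x) -0.133 z [-0. -0. -1.] F [ 0.9 -0.6 -5.3] w0.0121
[ 0.02098171 -0.00274616 -0.00500423]
```

View pics/m8.png

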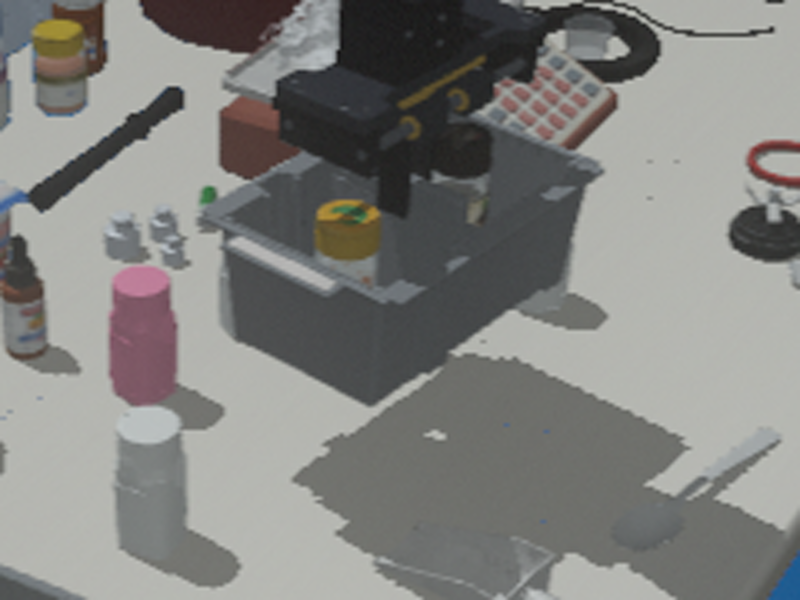

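Tray_b hangs level with both tall jars upright (5.3 N on the wrist). Next I raise it further and carry it to above tray_a with the half turn.

```bash

python3 -m inch '{"translation":[[0,0,0.08],[0,0,0.18],[0,0,0.3],[0,0,0.42],[0,0,0.52],[0,0.02,0.6],[0,0.06,0.6],[0.01,0.1,0.6]],"rot":[[0,0,0],[0,0,0],[0,0,0],[0,0,0],[0,0,0.01],[0,0,0.03],[0,0,0.06],[0,0,0.1]],"jaw":[5,5,5,5,5,5,5,5]}' 60
python3 -m inch '{"translation":[[0.01,0.08,0],[0.02,0.16,0],[0.03,0.24,0],[0.04,0.32,0],[0.05,0.4,0],[0.06,0.48,0],[0.07,0.56,0],[0.08,0.64,0],[0.09,0.72,0],[0.1,0.8,0],[0.1,0.88,0],[0.1,0.95,0]],"rot":[[0,0,0.055],[0,0,0.11],[0,0,0.165],[0,0,0.22],[0,0,0.275],[0,0,0.33],[0,0,0.385],[0,0,0.44],[0,0,0.495],[0,0,0.55],[0,0,0.605],[0,0,0.66]],"jaw":[5,5,5,5,5,5,5,5,5,5,5,5]}'
python3 -m inch '{"translation":[[0.01,0.08,0],[0.02,0.16,0],[0.03,0.24,0],[0.04,0.32,0],[0.05,0.4,0],[0.06,0.48,0],[0.07,0.56,0],[0.08,0.64,0],[0.09,0.72,0],[0.1,0.8,0],[0.1,0.88,0],[0.1,0.95,0]],"rot":[[0,0,0.055],[0,0,0.11],[0,0,0.165],[0,0,0.22],[0,0,0.275],[0,0,0.33],[0,0,0.385],[0,0,0.44],[0,0,0.495],[0,0,0.55],[0,0,0.605],[0,0,0.66]],"jaw":[5,5,5,5,5,5,5,5,5,5,5,5]}'
python3 -m inch '{"translation":[[0.01,0.08,0],[0.02,0.16,0],[0.03,0.24,0],[0.04,0.32,0],[0.05,0.4,0],[0.06,0.48,0],[0.07,0.56,0],[0.08,0.64,0],[0.09,0.72,0],[0.1,0.8,0],[0.1,0.88,0],[0.1,0.95,0]],"rot":[[0,0,0.055],[0,0,0.11],[0,0,0.165],[0,0,0.22],[0,0,0.275],[0,0,0.33],[0,0,0.385],[0,0,0.44],[0,0,0.495],[0,0,0.55],[0,0,0.605],[0,0,0.66]],"jaw":[5,5,5,5,5,5,5,5,5,5,5,5]}'
python3 -c "
from h import *
s=st();z=Ro.from_quat(s['eef_rot']).as_matrix();print(np.round(s['joint_positions'],2),'shift',np.array([.58,.2356,.215])-s['ee_pos'],'rot units',((3.2256-np.arctan2(z[1,0],z[0,0]))%6.2832)/1.0472)"
```

```text
time: 35.2
ee_pos: [0.528, -0.2285, 0.2153]
eef_rot: [1.0, -0.012, -0.0, 0.0]
ft_force: [-0.2, 0.4, -4.4]
width: 0.012
time: 36.4
ee_pos: [0.5377, -0.1325, 0.2148]
eef_rot: [0.944, 0.329, -0.0, -0.0]
ft_force: [-0.2, -0.2, -5.1]
width: 0.012
time: 37.6
ee_pos: [0.5473, -0.0366, 0.2143]
eef_rot: [0.776, 0.631, -0.001, -0.0]
ft_force: [0.0, -0.4, -5.6]
width: 0.0117
time: 38.8
ee_pos: [0.5569, 0.0591, 0.2139]
eef_rot: [0.514, 0.858, -0.001, -0.0]
ft_force: [0.2, -1.0, -4.8]
width: 0.0114
t38.80 [0.5569 0.0591 0.2139] yaw(x) 2.062 z [-0.002 -0.001 -1.   ] F [ 0.2 -1.  -4.8] w0.0114
[ 0.49  0.27 -0.81  1.58  0.2   1.38  0.16] shift [0.0231218  0.17648489 0.00108685] rot units 1.1109525902765625
```

```bash

python3 -m inch '{"translation":[[0.01,0.08,0],[0.02,0.16,0],[0.03,0.24,0],[0.04,0.32,0],[0.05,0.4,0],[0.06,0.48,0],[0.07,0.56,0],[0.08,0.64,0],[0.09,0.72,0],[0.1,0.8,0],[0.11,0.88,0]],"rot":[[0,0,0.05],[0,0,0.1],[0,0,0.15],[0,0,0.2],[0,0,0.25],[0,0,0.3],[0,0,0.35],[0,0,0.4],[0,0,0.45],[0,0,0.5],[0,0,0.555]],"jaw":[5,5,5,5,5,5,5,5,5,5,5]}'
python3 -m inch '{"translation":[[0.01,0.08,0],[0.02,0.16,0],[0.03,0.24,0],[0.04,0.32,0],[0.05,0.4,0],[0.06,0.48,0],[0.07,0.56,0],[0.08,0.64,0],[0.09,0.72,0],[0.1,0.8,0],[0.11,0.86,0],[0.115,0.88,0],[0.115,0.88,0],[0.115,0.88,0]],"rot":[[0,0,0.05],[0,0,0.1],[0,0,0.15],[0,0,0.2],[0,0,0.25],[0,0,0.3],[0,0,0.35],[0,0,0.4],[0,0,0.45],[0,0,0.5],[0,0,0.54],[0,0,0.555],[0,0,0.555],[0,0,0.555]],"jaw":[5,5,5,5,5,5,5,5,5,5,5,5,5,5]}'
python3 - <<'E'
from h import *
s=st();z=Ro.from_quat(s['eef_rot']).as_matrix();print('level',np.cross(z[:,2],[0,0,-1])/1.0472,'shift',np.array([.58,.2356,.16])-s['ee_pos'],'rot units',(3.2256-np.arctan2(z[1,0],z[0,0])%6.2832)/1.0472)
t=eyes.camera('top');b=eyes.camera('side');cv2.imwrite('pics/s9.png',b);cv2.imwrite('pics/t9.png',t)
E
```

```text
time: 39.9
ee_pos: [0.5675, 0.1476, 0.2135]
eef_rot: [0.245, 0.97, -0.001, -0.0]
ft_force: [-0.7, 0.1, -5.7]
width: 0.0117
time: 41.3
ee_pos: [0.5791, 0.2352, 0.2134]
eef_rot: [-0.043, 0.999, -0.001, -0.0]
ft_force: [0.2, 0.0, -4.0]
width: 0.0118
t41.30 [0.5791 0.2352 0.2134] yaw(x) -3.056 z [-0.    -0.003 -1.   ] F [ 0.2  0.  -4. ] w0.0118
level [ 0.0026412  -0.00032163  0.        ] shift [ 0.00093071  0.0004152  -0.0533732 ] rot units -0.001901268219962769
```

```bash

python3 -m inch '{"translation":[[0,0,-0.1],[0,0,-0.2],[0,0,-0.3],[0.002,0.003,-0.4],[0.002,0.003,-0.5],[0.002,0.003,-0.57],[0.002,0.003,-0.6],[0.002,0.003,-0.6],[0.002,0.003,-0.6]],"rot":[[0.0026,0,0],[0.0026,0,0],[0.0026,0,0],[0.0026,0,0],[0.0026,0,0],[0.0026,0,0],[0.0026,0,0],[0.0026,0,0],[0.0026,0,0]],"jaw":[5,5,5,5,5,5,5,5,5]}'
python3 - <<'E'
from h import *
s=st();a=eyes.camera('side');b=eyes.camera('wrist')
cv2.imwrite('pics/m10.png',np.hstack([cv2.resize(a[180:400,110:330],(400,400),interpolation=cv2.INTER_CUBIC),cv2.resize(b[60:380,160:480],(400,400))]))
E
```

```text
time: 42.3
ee_pos: [0.5795, 0.2356, 0.1539]
eef_rot: [-0.043, 0.999, 0.0, 0.0]
ft_force: [-0.2, 0.3, -4.7]
width: 0.0118
t42.30 [0.5795 0.2356 0.1539] yaw(x) -3.056 z [ 0.  0. -1.] F [-0.2  0.3 -4.7] w0.0118
```

View pics/m10.png

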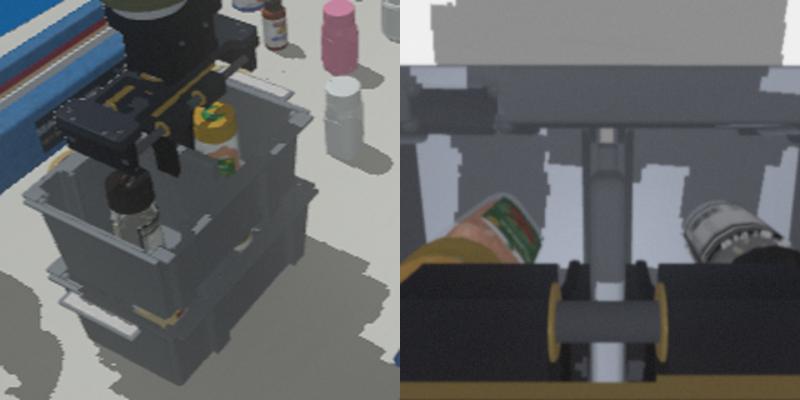

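The upper tray is lined up above the lower one, tabs at opposite ends (lower at (100,312), upper at (270,80) in the left half), and the jars are upright. Now I lower slowly.

```bash

python3 -m inch '{"translation":[[0,0,-0.02],[0,0,-0.04],[0,0,-0.055],[0,0,-0.07],[0,0,-0.08],[0,0,-0.08]],"rot":[[0,0,0],[0,0,0],[0,0,0],[0,0,0],[0,0,0],[0,0,0]],"jaw":[5,5,5,5,5,5]}'
python3 -m inch '{"translation":[[0,0,-0.01],[0,0,-0.02],[0,0,-0.025],[0,0,-0.03],[0,0,-0.03]],"rot":[[0,0,0],[0,0,0],[0,0,0],[0,0,0],[0,0,0]],"jaw":[5,5,5,5,5]}'
python3 -c "
from h import *
st();st()"
```

```text
time: 43.0
ee_pos: [0.5795, 0.2355, 0.1458]
eef_rot: [-0.043, 0.999, 0.0, 0.0]
ft_force: [0.1, 0.5, -3.2]
width: 0.012
time: 43.5
ee_pos: [0.5794, 0.2355, 0.1427]
eef_rot: [-0.043, 0.999, 0.0, 0.0]
ft_force: [-0.3, 0.1, -4.9]
width: 0.0116
t43.50 [0.5794 0.2355 0.1427] yaw(x) -3.056 z [ 0.  0. -1.] F [-0.3  0.1 -4.9] w0.0116
t43.50 [0.5794 0.2355 0.1427] yaw(x) -3.056 z [ 0.  0. -1.] F [-0.3  0.1 -4.9] w0.0116
```

The base is 7 mm inside the rim with no contact forces. A last millimetre or so remains until the feet bear.

```bash

python3 -m inch '{"translation":[[0,0,-0.005],[0,0,-0.01],[0,0,-0.01]],"rot":[[0,0,0],[0,0,0],[0,0,0]],"jaw":[5,5,5]}'
python3 -m inch '{"translation":[[0,0,-0.005],[0,0,-0.01],[0,0,-0.01]],"rot":[[0,0,0],[0,0,0],[0,0,0]],"jaw":[5,5,5]}'
python3 -c "
from h import *
st()"
```

```text
time: 43.8
ee_pos: [0.5796, 0.2355, 0.1422]
eef_rot: [-0.043, 0.999, 0.0, 0.0]
ft_force: [-1.3, -1.4, 0.3]
width: 0.0113
time: 44.1
ee_pos: [0.5796, 0.2355, 0.1421]
eef_rot: [-0.043, 0.999, -0.0, 0.001]
ft_force: [-4.4, -3.8, 7.1]
width: 0.0117
t44.10 [0.5796 0.2355 0.1421] yaw(x) -3.056 z [ 0.001 -0.    -1.   ] F [-4.4 -3.8  7.1] w0.0117
```

Contact came at TCP z 0.142, as expected (0.0561+0.086). Release and withdraw.

```bash

python3 -m inch '{"translation":[[0,0,0.005],[0,0,0.005],[0,0,0.005],[0,0,0.005],[0,0,0.005],[0,0,0.1],[0,0,0.25],[0,0,0.5],[0,0,0.8],[0,0,1]],"rot":[[0,0,0],[0,0,0],[0,0,0],[0,0,0],[0,0,0],[0,0,0],[0,0,0],[0,0,0],[0,0,0],[0,0,0]],"jaw":[16,22,28,28,28,28,28,28,28,28]}'
python3 -m inch '{"translation":[[-0.2,-0.2,0.4],[-0.3,-0.5,0.8],[-0.3,-0.8,1],[-0.3,-1,1]],"rot":[[0,0,0],[0,0,0],[0,0,0],[0,0,0]],"jaw":[28,28,28,28]}'
python3 -m inch '{"translation":[[-0.1,-0.3,0],[-0.2,-0.6,0],[-0.3,-0.9,0],[-0.3,-1,0],[-0.3,-1,0]],"rot":[[0,0,0],[0,0,0],[0,0,0],[0,0,0],[0,0,0]],"jaw":[28,28,28,28,28]}'
python3 - <<'E'
from h import *
s=st();a=eyes.camera('side');t=eyes.camera('top')
cv2.imwrite('pics/m11.png',np.hstack([cv2.resize(a[170:390,110:330],(400,400),interpolation=cv2.INTER_CUBIC),cv2.resize(t[165:275,135:245],(400,400),interpolation=cv2.INTER_CUBIC)]))
E
```

```text
time: 45.1
ee_pos: [0.5799, 0.2362, 0.2458]
eef_rot: [-0.043, 0.999, 0.001, 0.002]
ft_force: [0.0, -0.4, 0.7]
width: 0.0281
time: 45.5
ee_pos: [0.5507, 0.1352, 0.3509]
eef_rot: [-0.043, 0.999, 0.001, 0.005]
ft_force: [-0.3, -0.1, 0.1]
width: 0.0278
time: 46.0
ee_pos: [0.5209, 0.0339, 0.3519]
eef_rot: [-0.041, 0.999, 0.0, 0.006]
ft_force: [-0.8, 0.9, 0.4]
width: 0.0282
t46.00 [0.5209 0.0339 0.3519] yaw(x) -3.059 z [ 0.012  0.001 -1.   ] F [-0.8  0.9  0.4] w0.0282
```

```bash
python3 - <<'E'
from h import *
ims={n:eyes.camera(n) for n in('side','top')};cs={n:cam(n) for n in ims}
def blob(n,X,f):
    im=ims[n];u=px(cs[n],X);m=f(im);k,l,q,ce=cv2.connectedComponentsWithStats(m)
    c=[(np.hypot(*(ce[i]-u)),ce[i],q[i]) for i in range(1,k) if q[i,4]>60]
    d=min(c,key=lambda a:a[0]);print(n,'pred',u,'seen',np.round(d[1],1),d[2]);return d[1]
yel=lambda im:cv2.inRange(cv2.cvtColor(im,cv2.COLOR_BGR2HSV),(10,120,70),(30,255,255))
blk=lambda im:(im.max(2)<60).astype(np.uint8)
for name,X,f in(('orange',[.5836,.1758,.185],yel),('black',[.5746,.2956,.194],blk)):
    print(name)
    for n in ims:blob(n,X,f)
# lip edges: strongest gradient across predicted upper/lower lip edge midpoints
for base,yaw,nm in((.18,3.226,'upper lip'),(.094,.084,'lower lip')):
    for n in ims:
        g=cv2.cvtColor(ims[n],cv2.COLOR_BGR2GRAY).astype(float)
        cx=np.array([.5796,.2356]);Rz=np.array([[np.cos(yaw),-np.sin(yaw)],[np.sin(yaw),np.cos(yaw)]])
        for lo,nr in(((.083,0),(1,0)),((-.083,0),(-1,0)),((0.05,.117),(0,1)),((0.05,-.117),(0,-1))):
            if nm=='lower lip' and n=='top':continue
            offs=np.arange(-.014,.0145,.0005);v=[]
            for o in offs:
                tot=0
                for k in np.linspace(-.025,.025,11):
                    q=np.array(lo)+np.array(nr)*o+np.array([nr[1],nr[0]])*k
                    u=px(cs[n],np.r_[cx+Rz@q,base]);tot+=cv2.getRectSubPix(g.astype(np.float32),(1,1),tuple(map(float,u)))[0,0]
                v.append(tot/11)
            d=np.gradient(np.convolve(np.pad(v,2,'edge'),np.ones(5)/5,'valid'));i=np.abs(d).argmax();print(nm,n,lo,'edge off mm %.1f'%(offs[i]*1e3),'grad %.1f'%d[i])
c=ims['side']
E
```

```text
orange
side pred [228.9 248.2] seen [227.7 252.3] [216 241  24  23 346]
top pred [214.3 218.1] seen [499.2  46.8] [491  38  18  19 257]
black
side pred [182.3 284.8] seen [181.9 289.7] [169 276  27  27 558]
top pred [158.2 220.8] seen [168.2 207.8] [ 138  183   98   65 1820]
upper lip side (0.083, 0) edge off mm -2.5 grad -6.2
upper lip side (-0.083, 0) edge off mm 2.0 grad 6.1
upper lip side (0.05, 0.117) edge off mm 1.0 grad 3.9
upper lip side (0.05, -0.117) edge off mm 0.0 grad -6.5
upper lip top (0.083, 0) edge off mm -4.5 grad -4.2
upper lip top (-0.083, 0) edge off mm 3.5 grad 6.5
upper lip top (0.05, 0.117) edge off mm -4.0 grad -0.2
upper lip top (0.05, -0.117) edge off mm -1.5 grad 7.3
lower lip side (0.083, 0) edge off mm -0.5 grad 1.2
lower lip side (-0.083, 0) edge off mm 0.0 grad -0.7
lower lip side (0.05, 0.117) edge off mm 1.5 grad 9.0
lower lip side (0.05, -0.117) edge off mm -8.0 grad 0.6
```

```bash
python3 -c "
from h import *
st();print(r.close_job())"
```

```text
t46.20 [0.5208 0.0371 0.3511] yaw(x) -3.054 z [ 0.01   0.002 -1.   ] F [ 0.4  0.5 -0. ] w0.0279
the job is handed in; nothing more can be done
None
```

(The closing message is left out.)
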